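# Press bamboo slats flat: load the press, shut its cover, lock it with the freewheel clamp

### The job

Lift the brass weight off the press cover and stand it on the green mat, raise the cover by its black bar to its open stop, lay every bamboo slat flat in the tray, then gently lower the cover until it is fully shut. Only then lock it: swing the clamp lever by its knob - its freewheel runs loose one way and grips the other, and which way is known only by trying both - stroke by stroke until the tip of the red clamp arm lies over the middle of the brass strike plate on the cover. Turn the clamp arm with its lever only, never by touching it, and leave the other things on the bench where they are.

Things in the scene. Friction and masses are not known exactly. Their poses are not given: they have to be found in the camera images.
- press: Slat press, fixed. Origin: centre of the tray's underside, on the bench; x towards the cover's hinge, y along the tray, z up. Blue-walled open tray, outside 160 (x) by 250 (y) by 45 high, walls 5, inner floor 15 above the bench: inside 150 by 240, 30 deep. Slats fit side by side lying along x, e.g. at y = -42, 0, 42, 84 (nearer the clamp head a wide gripper body would strike it).
- hub (a point): Point on the upright axis of the clamp head (grey base 84 across, beside the tray), about which clamp arm and lever turn, 140 above the bench; at x 0, y -205 in the press frame.
- cover (a joint): Angle of the aluminium cover, rad: 0 shut, grows as the front edge rises, 1.75 open stop (a little past upright). The hinge is stiff: the cover stays where it is left; about 4 N at the bar moves it up, less down. The cover is 160 by 250, 8 thick; its top is 54 above the bench when shut.
- cover_bar (a point): Middle of the cover's black round bar (12 thick, 100 long along the press y axis, its two posts at the ends) held 40 in front of the cover's front edge; 200 from the hinge line; about 50 above the bench when shut. Moves with the cover. The round bar turns freely between two pinching fingers.
- cover_hinge (a point): Middle of the cover's hinge line, at the far (+x) upper edge of the tray; the hinge axis is along the press y axis.
- cover_plate (a point): Middle of the clamping place on the brass strike plate (70 by 50), on top of the cover beside the clamp head; 105 from the head's axis when the cover is shut. Moves with the cover.
- dog (a joint): Angle of the red clamp arm about the head's upright axis, rad, growing counterclockwise seen from above, not limited. At 0 the arm points straight away from the cover (press -y); at +3.14 or -3.14 it lies straight over the strike plate. It has a stiff friction and stays where it is left.
- dog_tip (a point): Marked tip (yellow dot) of the red clamp arm: a bar 24 wide, 12 thick, 118 long from the head's axis, its underside 58 above the bench (4 above the shut cover); the dot is 105 from the axis. On a dark disc of 128 across with 18 steel ribs on top, 78 above the bench.
- lever (a joint): Angle of the clamp lever about the same axis, rad, counterclockwise positive seen from above, stops at -0.65 and 0.65. At 0 the lever points to press -x. In one direction (counterclockwise in some starts, clockwise in others, hidden inside the housing) it carries the clamp arm along; the other way it runs loose and the arm stays. After each change to the gripping direction up to 0.4 rad is lost before it grips. About 2 N at the knob turns it.
- lever_knob (a point): Middle of the gripped part of the lever's upright black knob: a round post of 24 diameter, from 112 to 155 above the bench (this point at 140), 150 from the head's axis. The lever's blue housing reaches from the axis to 79 from it, and is 122 high. The round knob may turn between the fingers.
- weight: Brass weight standing on the shut cover. Origin: centre of its underside; z up its axis. 64 diameter, 22 high foot; knob on top 32 diameter between heights 36 and 60; 64 high in all, about 0.4 kg.
- mat: Green cutting mat fixed on the bench, 150 (x) by 180 (y), 3 thick. Origin: centre of its underside.
- slat1: Bamboo slat, 130 (its x) by 18 (y) by 18 (z), straw-coloured with two dark bands, about 60 g; each start has only two or three of the four. Origin: its centre.
- slat2: Bamboo slat, 130 (its x) by 18 (y) by 18 (z), straw-coloured with two dark bands, about 60 g; each start has only two or three of the four. Origin: its centre.
- slat3: Bamboo slat, 130 (its x) by 18 (y) by 18 (z), straw-coloured with two dark bands, about 60 g; each start has only two or three of the four. Origin: its centre.
- slat4: Bamboo slat, 130 (its x) by 18 (y) by 18 (z), straw-coloured with two dark bands, about 60 g; each start has only two or three of the four. Origin: its centre.
- bearing1: Bystander: dark ball bearing lying flat, 100 diameter, 24 high. Origin: centre of its underside.
- bearing2: Bystander: the same as bearing1.
- glue: Bystander: white glue bottle, 48 diameter, 130 high. Origin: centre of its underside.
- lamp: Bystander: glass spirit lamp, 84 diameter, 86 high. Origin: centre of its underside.
- bowl: Bystander: blue bowl, 140 diameter, 55 high. Origin: centre of its underside.
- brush: Bystander: brush, 180 long, lying on the bench.
Not all that is in view belongs to the job. What is meant by the weight is not turquoise, and is the smaller of those in its own colour.

How it is judged:
On the way, in this order (a step that is already met when the one before it is completed fails the run):
1. the brass weight stands released on the green mat (x of weight in the frame of mat between -0.075 and 0.075 m and y of weight in the frame of mat between -0.09 and 0.09 m and z of weight in the frame of mat between -0.005 and 0.012 m and angle between weight's own z axis and vertical below 0.2 rad and contact force between weight and the fingers below 0.05 N), for 0.2 s.
2. the cover is raised to its open stop (value of joint cover above 1.55 rad), for 0.2 s.
3. every slat lies flat in the tray, released, with the cover open (x of slat1 in the frame of press between -0.07 and 0.07 m and y of slat1 in the frame of press between -0.115 and 0.115 m and z of slat1 in the frame of press between 0.015 and 0.034 m and contact force between each of slat1, slat2, slat3, slat4 and the fingers below 0.05 N and x of slat2 in the frame of press between -0.07 and 0.07 m and y of slat2 in the frame of press between -0.115 and 0.115 m and z of slat2 in the frame of press between 0.015 and 0.034 m and x of slat3 in the frame of press between -0.07 and 0.07 m and y of slat3 in the frame of press between -0.115 and 0.115 m and z of slat3 in the frame of press between 0.015 and 0.034 m and x of slat4 in the frame of press between -0.07 and 0.07 m and y of slat4 in the frame of press between -0.115 and 0.115 m and z of slat4 in the frame of press between 0.015 and 0.034 m and value of joint cover above 1.3 rad), for 0.2 s.
4. the cover is fully shut over the slats (x of slat1 in the frame of press between -0.07 and 0.07 m and y of slat1 in the frame of press between -0.115 and 0.115 m and z of slat1 in the frame of press between 0.015 and 0.034 m and contact force between each of slat1, slat2, slat3, slat4 and the fingers below 0.05 N and x of slat2 in the frame of press between -0.07 and 0.07 m and y of slat2 in the frame of press between -0.115 and 0.115 m and z of slat2 in the frame of press between 0.015 and 0.034 m and x of slat3 in the frame of press between -0.07 and 0.07 m and y of slat3 in the frame of press between -0.115 and 0.115 m and z of slat3 in the frame of press between 0.015 and 0.034 m and x of slat4 in the frame of press between -0.07 and 0.07 m and y of slat4 in the frame of press between -0.115 and 0.115 m and z of slat4 in the frame of press between 0.015 and 0.034 m and value of joint cover below 0.05 rad), for 0.2 s.
5. the tip of the clamp arm lies over the strike plate (horizontal distance between dog_tip and cover_plate below 0.03 m and value of joint cover below 0.05 rad), for 0.2 s.
At the end, for the whole second after the job is handed in: The weight stands upright on the mat; every slat lies on the tray floor inside the press; the cover is shut (under 0.05 rad); the clamp arm's marked tip is within 30 mm, seen from above, of the marked middle of the strike plate; everything at rest and released (all of step 1 and all of step 5 and x of slat1 in the frame of press between -0.07 and 0.07 m and y of slat1 in the frame of press between -0.115 and 0.115 m and z of slat1 in the frame of press between 0.015 and 0.034 m and contact force between each of slat1, slat2, slat3, slat4 and the fingers below 0.05 N and x of slat2 in the frame of press between -0.07 and 0.07 m and y of slat2 in the frame of press between -0.115 and 0.115 m and z of slat2 in the frame of press between 0.015 and 0.034 m and x of slat3 in the frame of press between -0.07 and 0.07 m and y of slat3 in the frame of press between -0.115 and 0.115 m and z of slat3 in the frame of press between 0.015 and 0.034 m and x of slat4 in the frame of press between -0.07 and 0.07 m and y of slat4 in the frame of press between -0.115 and 0.115 m and z of slat4 in the frame of press between 0.015 and 0.034 m and linear speed of weight below 0.02 m/s and velocity of joint dog between -0.05 and 0.05 rad/s); the robot touches nothing.
It fails at once if the cover is slammed shut or flung against its open stop (over 0.8 rad/s at the last moment) ((value of joint cover below 0.06 rad and velocity of joint cover below -0.8 rad/s) or (value of joint cover above 1.65 rad and velocity of joint cover above 0.8 rad/s)).
It fails at once if the clamp arm or its disc is pushed directly by the robot (contact force between dog and the fingers above 1 N or contact force between dog and the arm above 1 N).
It fails at once if a bystander is moved by more than 50 mm (distance of any of bearing1, bearing2, glue, lamp, bowl, brush from where it was at the start of the episode above 0.05 m).
Of slat1, slat2, slat3, slat4 only 2 to 3 are there at a start; the rules pass over those that are not, and their reading is None.
At some moment in a run one of slat1, slat2, slat3, slat4 may be knocked a few centimetres aside while the robot is not near it.
Once in a run the grip may slacken for a moment while it holds something.
It also fails if it takes over 210 s, if anything falls off the work surface, if the arm or the gripper's body presses on something with over 40 N, if the wrist force passes 120 N, or if a joint passes its speed limit or range.

### The arm

A 6-joint arm with a two-finger parallel gripper is mounted at the origin on the work surface. World frame = base frame: x ahead of the robot, y to its left, z up, the work surface at z = 0. Lengths are in m, angles in rad, forces in N, time in s.
With the tool pointing down it reaches from about 0.4 to 0.825 m from the base axis. Payload 7 kg.
Tool frame: the origin (TCP) lies on the mounting face of the last link; the fingertips stand 178 mm ahead of it and the grasp point (between the pads) lies arm.grip_depth ahead of it (arm.grip_depth is the distance from the TCP to the grasp point, in m); z points along the fingers, y is the direction in which the jaws open and shut (so a half turn about z gives the same grasp; the last joint's range is limited). The gripper opens to 88 mm and grips with 3 to 60 N. Pads are 19 mm wide; open, the fingers measure 130 mm over their backs; the gripper's body (78 mm by 193 mm) begins 47 mm behind the grasp point.
Start: joints at [-0.972, 0.359, 0.012, 0, -1.224, -0.288], TCP at [0.206, -0.643, 0.405] pointing down, gripper open.
Joint ranges: [-3.07, 3.07], [-1.43, 2.12], [-1.02, 1.25], [-3.03, 1.67], [-3.05, -0], [-3.03, 3.03]. Speed limits (rad/s): [2.39, 2.39, 3.01, 3.14, 3.14, 3.14].

### API

Orientations are given as [roll, pitch, yaw] about the fixed x, y, z axes, in that order (R = Rz(yaw) Ry(pitch) Rx(roll)).
In Python, from station import arm gives the robot as it stands.
- The arm moves only by the tool carry_out, never from a script. Its argument "targets" is a list that holds one entry, the list of rows, each a list of 7 numbers: the turn, a rotation vector about the tool's x, y, z in units of 8 degrees (1.0 is 8 degrees), then the shift along the tool's x, y, z in units of 2.5 cm (1.0 is 2.5 cm), then the opening, from -1 (shut) to 1 (fully open). A call has 1 to 20 rows; each row shifts and turns the commanded pose from where the row before left it, along the tool's axes as they then stand; what a row does not reach is not made up. A row lasts 1/8 s, in which the tool goes at most 62.5 mm and 10.7 degrees, less where a joint would pass 70% of its speed; a pose out of reach is approached as far as the arm can. A call with a number of a shift or a turn outside -1 to 1 is refused whole. A call with a gripper value outside its range is refused whole. The fingers move at their own pace and stop on an object; "squeeze" is the grip in N (left out, the last holds). Time passes only in rows, so rows that do not move let the fingers close. It gives the time, the measured TCP pose, the force and the opening at its end, in the units of the state.
- arm.get_state(): the state, without advancing time (a new reading comes with each control period).
- arm.grab_frame(name): name is "scene" or "top" or "wrist"; returns (picture, depth): 480x640x3 uint8, red, green, blue; 480x640 float32, m along the optical axis (not along the pixel's ray), 0 where there is no reading.
- arm.camera_model(name): a dict with "camera_matrix" (3x3 intrinsics, pixels), "world_from_camera" (4x4, takes a point from camera to world coordinates). Camera axes: x right, y down, z forward; pixel columns grow to the right and rows downward; lengths in m; the calibration is good to about 2 mm. A picture is of the moment at which its call begins: read the wrist's pose just before it. camera_model takes no time and is no camera call; for the wrist camera it gives the pose at the moment of the call.
- arm.job_done(): hands the job in, once; it reports no verdict.
Trained networks look in the newest picture that a camera, given by its name, has taken for a name from the list of things; names that differ only in an ending like _2 or _b are one class to them, and where a whole thing is asked for, a point or a joint stands for the part that bears it (a point fixed in the world has none). Each returns a list of dicts, best first, with "conf" (0 to 1); they miss things now and then, are a little off and sometimes report something else, mostly with a low value. They report only what shows in the picture. A call takes as long as a camera call. They do not tell look-alikes from the thing itself.
- arm.spot_in(camera, query): "point" ([row, column] in pixels, amid what is visible of it).
- arm.landmark_of(camera, query): "point" ([row, column] in pixels: a listed point, or the origin of a listed thing).
The state is a dict: "t": time; "q": joint angles; "qd": joint speeds; "joint_efforts": joint torques, N m; "eef_pos": TCP position; "ee_rot": TCP orientation; "force": force on the tool from outside, world axes, zero at the start; "moment": the same for the moment, N m; "width": finger opening in m.
Only numpy, scipy, OpenCV 4.12 (cv2) and the standard library are available. Lean on these libraries where they do the work, as an engineer would, in place of code of your own. Each camera call takes 0.05 s, during which the arm holds its last target.

## Working session

There is one attempt and no reset: what is moved stays moved. The work goes in short steps, Python scripts to look and compute and a tool call to move; the robot and the scene stay as the last step left them, time stands still between calls to the robot, and variables do not carry over. Pictures are saved under pics/ and viewed, and the job is handed in when it is done.

Besides the shell and the picture viewer there is one more tool, called after "Emit:" as name(argument=value, ...), one argument or row to a line, values as JSON. carry_out: Moves the arm, as the interface text tells. Its arguments: {"type":"object","properties":{"targets":{"type":"array"},"squeeze":{"type":"number"}},"required":["targets"]}

```bash
ls; mkdir -p pics; python3 - <<'E'
from station import arm
import cv2
s=arm.get_state();print(s, arm.grip_depth)
for n in ("scene","top","wrist"):
    p,d=arm.grab_frame(n);cv2.imwrite(f"pics/a_{n}.png",p[:,:,::-1])
    m=arm.camera_model(n);print(n,m)
E
```

```text
pics
{'t': 0.0, 'q': array([-9.71901390e-01,  3.59372399e-01,  1.10648573e-02, -3.26031300e-04,
       -1.22408489e+00, -2.88098799e-01]), 'qd': array([ 0.00029482, -0.00083118, -0.00175667, -0.00081983,  0.00113807,
        0.00123246]), 'joint_efforts': array([ 9.44304229e-04, -5.82711160e+01,  2.93062592e+01,  6.99709520e+00,
        6.88963104e-03, -1.85733165e-04]), 'eef_pos': array([ 0.20636276, -0.64248102,  0.40373877]), 'ee_rot': array([ 3.13997524e+00, -1.59682512e-04, -2.83090742e+00]), 'force': array([0.4639629 , 0.50216745, 0.00493402]), 'moment': array([ 0.0002033 ,  0.01863676, -0.00194005]), 'width': 0.08752517774716707} 0.1593
scene {'camera_matrix': array([[504.83453224,   0.        , 320.7595566 ],
       [  0.        , 504.83453224, 244.62410678],
       [  0.        ,   0.        ,   1.        ]]), 'world_from_camera': array([[-0.86266829,  0.26342038, -0.43175586,  1.05627923],
       [ 0.50551002,  0.47644684, -0.71934556,  0.81408126],
       [ 0.01621844, -0.83881352, -0.54417722,  0.77095046],
       [ 0.        ,  0.        ,  0.        ,  1.        ]])}
to
[... 187 characters left out ...]
camera': array([[ 0.0289935 , -0.99626989,  0.0812753 ,  0.43799095],
       [-0.99946504, -0.03012517, -0.01273214, -0.02101294],
       [ 0.01513308, -0.08086268, -0.99661036,  1.25077753],
       [ 0.        ,  0.        ,  0.        ,  1.        ]])}
wrist {'camera_matrix': array([[344.87606675,   0.        , 322.406663  ],
       [  0.        , 344.87606675, 234.14162576],
       [  0.        ,   0.        ,   1.        ]]), 'world_from_camera': array([[-0.30497828,  0.92336875,  0.23319176,  0.1436933 ],
       [ 0.95235806,  0.29529767,  0.07624576, -0.66265643],
       [ 0.00154197,  0.24533535, -0.96943705,  0.38386392],
       [ 0.        ,  0.        ,  0.        ,  1.        ]])}
```

View pics/a_top.png

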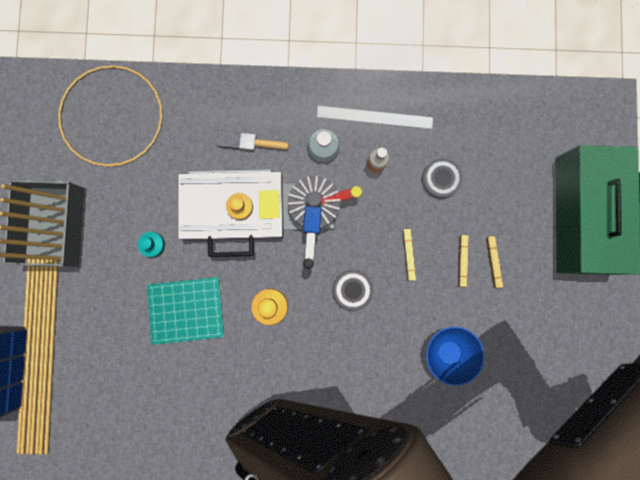

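View pics/a_scene.png

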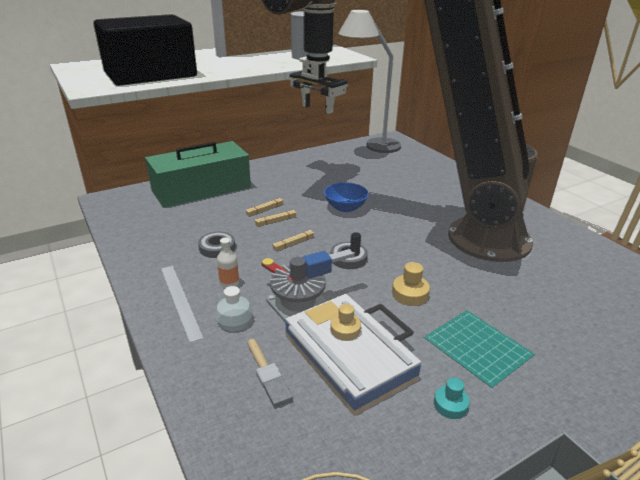

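View pics/a_wrist.png

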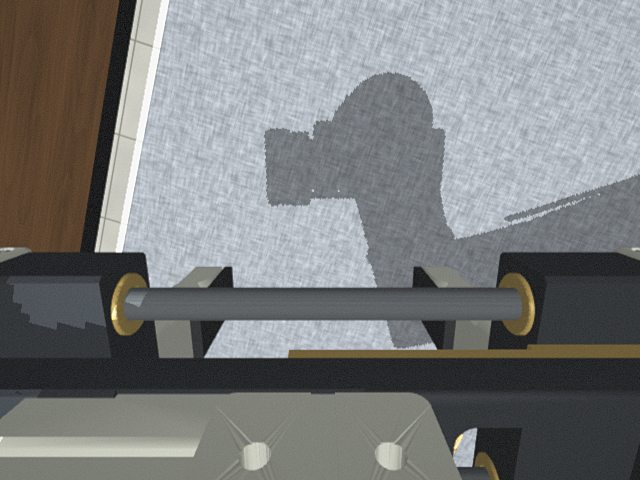

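The picture shows three possible weights in the top view: brass on the cover (206,238), a larger brass one on the bench (307,269), and turquoise (244,150). I choose the smaller brass one, on the cover. Next I check it in a close crop and measure everything.

```bash
cat > h.py <<'E'
import numpy as np, cv2
from station import arm
from scipy.spatial.transform import Rotation as R
def world(m,r,c,z):
    K=m["camera_matrix"];T=m["world_from_camera"]
    v=np.array([(c-K[0,2])/K[0,0],(r-K[1,2])/K[1,1],1.])
    return (T[:3,:3]@(v*z)+T[:3,3])
def onplane(m,r,c,h):
    K=m["camera_matrix"];T=m["world_from_camera"]
    v=T[:3,:3]@np.array([(c-K[0,2])/K[0,0],(r-K[1,2])/K[1,1],1.])
    return T[:3,3]+v*(h-T[2,3])/v[2]
def cloud(m,d):
    K=m["camera_matrix"];T=m["world_from_camera"]
    r,c=np.mgrid[0:480,0:640]
    P=np.stack([(c-K[0,2])/K[0,0]*d,(r-K[1,2])/K[1,1]*d,d],-1)
    return P@T[:3,:3].T+T[:3,3]
def pix(m,P):
    K=m["camera_matrix"];T=m["world_from_camera"]
    q=T[:3,:3].T@(np.asarray(P)-T[:3,3]);return (K[1,1]*q[1]/q[2]+K[1,2],K[0,0]*q[0]/q[2]+K[0,2])
def plan(pos,rpy=None,s=None):
    """delta in tool axes, in units, from commanded(=measured) pose"""
    s=s or arm.get_state()
    R0=R.from_euler('xyz',s['ee_rot']); d=R0.inv().apply(np.asarray(pos)-s['eef_pos'])/0.025
    rv=np.zeros(3)
    if rpy is not None: rv=(R0.inv()*R.from_euler('xyz',rpy)).as_rotvec()/np.radians(8)
    return rv.round(2),d.round(2)
E
python3 - <<'E'
from h import *
np.set_printoptions(precision=4,suppress=True)
p,d=arm.grab_frame("top");m=arm.camera_model("top")
C=cloud(m,d)
np.save("C.npy",C)
hgt={'hub':.14,'cover_bar':.05,'cover_hinge':.05,'cover_plate':.055,'dog_tip':.07,'lever_knob':.14,'weight':.054,'mat':0,'press':0,'slat1':.009,'bearing1':0,'glue':0,'lamp':0,'bowl':0,'brush':0}
for n,h in hgt.items():
    for o in arm.landmark_of("top",n)[:6]:
        r,c=o['point'];print(n,round(o['conf'],2),np.round([r,c],1),onplane(m,r,c,h)[:2], C[int(r),int(c)])
big=cv2.resize(p[150:340,120:390],None,fx=2.9,fy=2.9,interpolation=cv2.INTER_CUBIC)
cv2.imwrite("pics/b.png",big[:,:,::-1])
# slat regions
hsv=cv2.cvtColor(p,cv2.COLOR_RGB2HSV)
mk=(hsv[...,0]>14)&(hsv[...,0]<32)&(hsv[...,1]>70)&(hsv[...,2]>120)&(C[...,2]>.008)&(C[...,2]<.03)
n,l,st,ce=cv2.connectedComponentsWithStats(mk.astype(np.uint8))
for i in range(1,n):
    if st[i,4]>40:
        P=C[l==i]; 
        rc=cv2.minAreaRect((P[:,:2]*1000).astype(np.float32)); print(i,st[i],rc,P[:,2].mean())
E
```

```text
hub 0.6 [200.5 317.5] [ 0.6131 -0.0198] [ 0.6156 -0.0186  0.1317]
hub 0.21 [291.9 351.8] [ 0.4092 -0.1027] [ 0.4083 -0.1092  0.0226]
cover_bar 0.7 [252.5 231.5] [0.4935 0.1851] [0.4946 0.1859 0.0524]
cover_bar 0.42 [204.5 270. ] [0.6138 0.0963] [0.6145 0.096  0.0536]
cover_bar 0.37 [251.  407.7] [ 0.5099 -0.2433] [ 0.5119 -0.2478  0.0165]
cover_bar 0.36 [170.7 229.8] [0.6945 0.1981] [0.6955 0.1995 0.0534]
cover_hinge 0.66 [171.7 230.5] [0.6921 0.1963] [0.6936 0.1974 0.0507]
cover_plate 0.83 [204.4 268. ] [0.6132 0.1007] [0.614  0.1006 0.0558]
cover_plate 0.62 [202.6 241.1] [0.6155 0.1662] [0.6076 0.1566 0.1181]
dog_tip 0.76 [196.4 353.9] [ 0.6369 -0.1073] [ 0.6384 -0.1053  0.0666]
lever_knob 0.72 [263.3 304.7] [0.47   0.0047] [0.4701 0.0059 0.1559]
weight 0.77 [308.5 272.8] [0.3619 0.0797] [0.365  0.0789 0.086 ]
weight 0.76 [203.5 240.1] [0.6134 0.1687] [0.6055 0.1592 0.1159]
weight 0.66 [243.5 150.3] [0.5092 0.3809] [0.5101 0.38   0.0591]
mat 0.63 [310.2 181.1] [0.3478 0.3129] [0.3487 0.3117 0.0055]
mat 0.38 [291.6 355.5] [ 0.4065 -0.1223] [ 0.4086 -0.1188  0.0269]
press 0.96 [207.8
[... 1022 characters left out ...]
1015625, 101.42332458496094), (85.17803955078125, 18.404491424560547), 85.1541976928711) 0.01811607875163447
89 [403 229  13  51 390] ((504.6806640625, -253.48072814941406), (127.29023742675781, 18.635087966918945), 6.751816749572754) 0.01742528428760175
91 [460 235   9  52 390] ((492.78759765625, -391.0078430175781), (19.87879180908203, 127.71151733398438), 88.49295806884766) 0.017753052386516623
92 [488 236  15  52 393] ((492.9360046386719, -469.43634033203125), (129.0458984375, 20.07064437866211), 8.687305450439453) 0.017779404770000073
100 [  17  266   40  189 3869] ((221.57843017578125, 654.6710815429688), (453.11090087890625, 77.02717590332031), 1.2211384773254395) 0.011659910083742958
```

View pics/b.png

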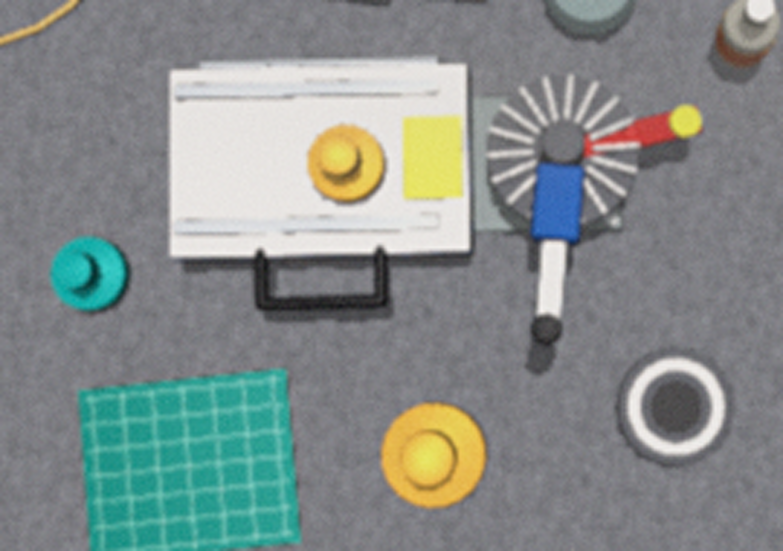

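```bash
python3 - <<'E'
from h import *
np.set_printoptions(precision=4,suppress=True)
C=np.load("C.npy")
p,d=arm.grab_frame("top");m=arm.camera_model("top")
X,Y,Z=C[...,0],C[...,1],C[...,2]
def rect(mk,nm):
    n,l,st,ce=cv2.connectedComponentsWithStats(mk.astype(np.uint8)); i=1+np.argmax(st[1:,4]); P=C[l==i]
    rc=cv2.minAreaRect((P[:,:2]*1000).astype(np.float32)); print(nm,rc,P.mean(0),st[i]); return P
rect((Z>.047)&(Z<.062)&(X>.52)&(X<.72)&(Y>.05)&(Y<.34),"cover")
rect((Z>.042)&(Z<.062)&(X>.47)&(X<.52)&(Y>.05)&(Y<.34),"bar")
hsv=cv2.cvtColor(p,cv2.COLOR_RGB2HSV)
rect((hsv[...,0]>75)&(hsv[...,0]<95)&(hsv[...,1]>110)&(X<.48),"mat")
def circ(mk,nm):
    P=C[mk];(c,r)=cv2.minEnclosingCircle((P[:,:2]*1000).astype(np.float32));print(nm,c,r,P.mean(0),P[:,2].min(),P[:,2].max(),len(P))
w=(X>.54)&(X<.68)&(Y>.11)&(Y<.24)
circ(w&(Z>.106),"wknob");circ(w&(Z>.07)&(Z<.085),"wfoot")
circ((X>.42)&(X<.51)&(abs(Y)<.06)&(Z>.146),"lknob")
circ((X>.58)&(X<.68)&(Y>-.08)&(Y<.03)&(Z>.125),"hubtop")
g=(hsv[...,0]>22)&(hsv[...,0]<35)&(hsv[...,1]>120)
circ(g&(X>.6)&(X<.68)&(Y<-.07)&(Y>-.14)&(Z>.05),"dogtip")
rect((hsv[...,0]>22)&(hsv[...,0]<35)&(hsv[...,1]>120)&(Z>.05)&(Z<.065)&(Y>.06)&(Y<.13)&(X>.56)&(X<.67),"plate")
mk=(hsv[...,0]>14)&(hsv[...,0]<32)&(hsv[...,1]>70)&(Z>.008)&(Z<.03)&(Y<-.2)&(Y>-.55)&(X>.4)&(X<.6)
n,l,st,ce=cv2.connectedComponentsWithStats(mk.astype(np.uint8))
for i in range(1,n):
    if st[i,4]>100:
        P=C[l==i][:,:2]; c=(P.max(0)+P.min(0))/2;u=np.linalg.svd(P-P.mean(0),full_matrices=False)[2][0];u*=np.sign(u[0]);print("slat",P.mean(0),c,np.degrees(np.arctan2(u[1],u[0])))
E
```

```text
cover ((608.071533203125, 193.10491943359375), (181.55650329589844, 250.29917907714844), 2.9888076782226562) [0.612  0.1949 0.0544] [ 179  169  104   74 6311]
bar ((502.6893310546875, 187.39007568359375), (36.58109664916992, 109.6707763671875), 1.3484350442886353) [0.4959 0.1891 0.0544] [208 241  46  16 319]
mat ((364.11004638671875, 183.5111846923828), (149.1717529296875, 425.2442932128906), 7.754070281982422) [0.348  0.3023 0.0066] [ 147  277   77   68 4301]
wknob (606.7265014648438, 167.74183654785156) 16.396604537963867 [0.6054 0.1675 0.1146] 0.10770017784122587 0.1223194802718699 152
wfoot (605.5457153320312, 168.5631866455078) 32.27328109741211 [0.6036 0.1656 0.0774] 0.07069870677503731 0.08457318616780429 380
lknob (459.61712646484375, -9.604975700378418) 24.450725555419922 [ 0.4402 -0.0199  1.1787] 0.14908253348915523 1.2507775342062941 1338
hubtop (608.1715698242188, -8.204862594604492) 29.681350708007812 [ 0.6182 -0.0109  0.1271] 0.12500676251186937 0.13219947381713726 141
dogtip (649.3067016601562, -111.97441864013672) 13.016210556030273 [ 0.6486 -0.1117  0.0731] 0.0663513316048181 0.07941052607795407 87
plate ((614.2750854492188, 98.4424819946289), (64.70701599121094, 44.422176361083984), 2.2561862468719482) [0.614  0.0989 0.0551] [260 191  19  27 476]
slat [ 0.5041 -0.2531] [ 0.5047 -0.2539] 6.773523600548417
slat [ 0.4931 -0.3897] [ 0.4927 -0.3909] -1.3393451005982957
slat [ 0.4919 -0.4685] [ 0.4922 -0.4692] 9.036004599129432
```

```bash
python3 - <<'E'
from h import *
print(plan([.606,.168,.40]), plan([.606,.168,.261]))
E
```

```text
(array([0., 0., 0.]), array([-25.14,  25.98,   0.19])) (array([0., 0., 0.]), array([-25.14,  25.98,   5.75]))
```

Emit:
carry_out(
  targets=[
    [[0, 0, 0, -0.97, 1, 0, 1], [0, 0, 0, -0.97, 1, 0, 1], [0, 0, 0, -0.97, 1, 0, 1], [0, 0, 0, -0.97, 1, 0, 1], [0, 0, 0, -0.97, 1, 0, 1], [0, 0, 0, -0.97, 1, 0, 1], [0, 0, 0, -0.97, 1, 0, 1], [0, 0, 0, -0.97, 1, 0, 1], [0, 0, 0, -0.97, 1, 0, 1], [0, 0, 0, -0.97, 1, 0, 1], [0, 0, 0, -0.97, 1, 0, 1], [0, 0, 0, -0.97, 1, 0, 1], [0, 0, 0, -0.97, 1, 0, 1], [0, 0, 0, -0.97, 1, 0, 1], [0, 0, 0, -0.97, 1, 0, 1], [0, 0, 0, -0.97, 1, 0, 1], [0, 0, 0, -0.97, 1, 0, 1], [0, 0, 0, -0.97, 1, 0, 1], [0, 0, 0, -0.97, 1, 0, 1], [0, 0, 0, -0.97, 1, 0, 1]],
  ],
  squeeze=20,
)

```text
t: 3.5
eef_pos: [0.5156, -0.0172, 0.4049]
ee_rot: [-3.142, 0.001, -2.831]
force: [1.0, -0.1, 0.9]
width: 0.0876
```

```bash
python3 - <<'E'
from h import *
s=arm.get_state();print(s['t'],s['q'].round(3),s['eef_pos'],s['ee_rot'],s['force'])
print(plan([.606,.168,.40]), plan([.606,.168,.261]))
E
```

```text
3.5 [ 0.348  0.095 -0.334  0.    -1.141 -1.608] [ 0.5156092  -0.01718479  0.4049416 ] [-3.14156903e+00  6.38336243e-04 -2.83065715e+00] [ 0.96753069 -0.08648819  0.92110593]
(array([0., 0., 0.]), array([-5.71,  5.95,  0.2 ])) (array([0., 0., 0.]), array([-5.7 ,  5.95,  5.76]))
```

Emit:
carry_out(
  targets=[
    [[0, 0, 0, -0.95, 1, 0, 1], [0, 0, 0, -0.95, 1, 0, 1], [0, 0, 0, -0.95, 1, 0, 1], [0, 0, 0, -0.95, 1, 0, 1], [0, 0, 0, -0.95, 1, 0, 1], [0, 0, 0, -0.95, 0.95, 0.2, 1], [0, 0, 0, 0, 0, 0.8, 0.6], [0, 0, 0, 0, 0, 0.8, 0.6], [0, 0, 0, 0, 0, 0, 0.6]],
  ],
)

```text
t: 4.62
eef_pos: [0.605, 0.1668, 0.3581]
ee_rot: [-3.141, -0.003, -2.831]
force: [-0.3, -0.5, 0.5]
width: 0.0707
```

```bash
python3 - <<'E'
from h import *
s=arm.get_state();print(s['t'],s['eef_pos'],s['force'])
p,d=arm.grab_frame("wrist");m=arm.camera_model("wrist");cv2.imwrite("pics/c.png",p[:,:,::-1])
C=cloud(m,d)
k=(C[...,2]>.106)&(C[...,2]<.125)&(abs(C[...,0]-.606)<.04)&(abs(C[...,1]-.168)<.04)
P=C[k];print(len(P),P.mean(0),cv2.minEnclosingCircle((P[:,:2]*1000).astype(np.float32)))
print(pix(m,[.606,.168,.116]))
print(plan([.606,.168,.261]))
E
```

```text
4.625 [0.60503589 0.16683107 0.35810235] [-0.26013691 -0.49459382  0.50979454]
1694 [0.6059983  0.16930463 0.11579289] ((607.2855224609375, 169.7085418701172), 15.932653427124023)
(np.float64(249.06168388061482), np.float64(323.9250780935609))
(array([0., 0., 0.]), array([-0.04,  0.04,  3.94]))
```

View pics/c.png

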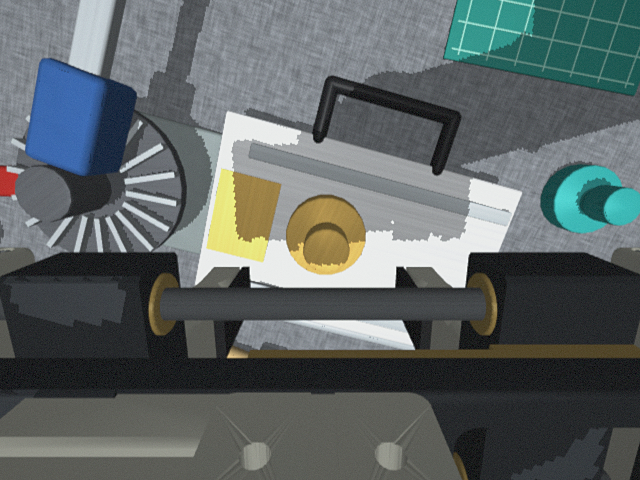

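The wrist view shows the small brass weight at (240,325), between the jaws. I descend and grip it.

Emit:
carry_out(
  targets=[
    [[0, 0, 0, -0.1, 0.08, 0.8, 0.5], [0, 0, 0, 0, 0, 1, 0.5], [0, 0, 0, 0, 0, 1, 0.5], [0, 0, 0, 0, 0, 0.8, 0.5], [0, 0, 0, 0, 0, 0.3, 0.5], [0, 0, 0, 0, 0, 0, 0.5], [0, 0, 0, 0, 0, 0, -0.6], [0, 0, 0, 0, 0, 0, -0.6], [0, 0, 0, 0, 0, 0, -0.6], [0, 0, 0, 0, 0, 0, -0.6], [0, 0, 0, 0, 0, -0.5, -0.6], [0, 0, 0, 0, 0, -1, -0.6], [0, 0, 0, 0, 0, -1, -0.6], [0, 0, 0, 0, 0, 0, -0.6]],
  ],
  squeeze=25,
)

```text
t: 6.42
eef_pos: [0.6077, 0.1698, 0.327]
ee_rot: [3.141, 0.004, -2.831]
force: [0.7, -0.1, -4.0]
width: 0.0312
```

```bash
python3 - <<'E'
from h import *
s=arm.get_state();print(s['t'],s['eef_pos'],s['force'],s['width'])
print(plan([.355,.308,.325]),plan([.355,.308,.212]))
E
```

```text
6.425 [0.6076696  0.16983131 0.3269532 ] [ 0.74929533 -0.13095368 -4.00753224] 0.03123479422045092
(array([0., 0., 0.]), array([7.93, 8.35, 0.05])) (array([0., 0., 0.]), array([7.95, 8.35, 4.57]))
```

Emit:
carry_out(
  targets=[
    [[0, 0, 0, 0.88, 0.93, 0, -0.6], [0, 0, 0, 0.88, 0.93, 0, -0.6], [0, 0, 0, 0.88, 0.93, 0, -0.6], [0, 0, 0, 0.88, 0.93, 0, -0.6], [0, 0, 0, 0.88, 0.93, 0, -0.6], [0, 0, 0, 0.88, 0.93, 0, -0.6], [0, 0, 0, 0.88, 0.93, 0, -0.6], [0, 0, 0, 0.88, 0.93, 0, -0.6], [0, 0, 0, 0.88, 0.93, 0, -0.6], [0, 0, 0, 0, 0, 0.5, -0.6], [0, 0, 0, 0, 0, 1, -0.6], [0, 0, 0, 0, 0, 1, -0.6], [0, 0, 0, 0, 0, 1, -0.6], [0, 0, 0, 0, 0, 0.5, -0.6], [0, 0, 0, 0, 0, 0, -0.6]],
  ],
)

```text
t: 8.3
eef_pos: [0.3547, 0.3077, 0.2236]
ee_rot: [-3.14, -0.002, -2.831]
force: [-0.2, -0.1, -2.6]
width: 0.0305
```

```bash
python3 - <<'E'
from h import *
s=arm.get_state();print(s['t'],s['eef_pos'],s['force'],s['width'])
p,d=arm.grab_frame("scene");cv2.imwrite("pics/d.png",p[200:460,200:560,::-1])
E
```

```text
8.3 [0.35473384 0.30771811 0.22360932] [-0.23378833 -0.05423867 -2.57374962] 0.030535163173593734
```

View pics/d.png

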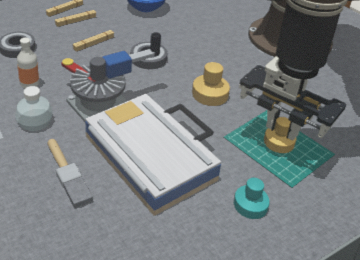

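The weight hangs just above the mat, at about (270,480) in the full frame. I lower it and release.

Emit:
carry_out(
  targets=[
    [[0, 0, 0, 0, 0, 0.15, -0.6], [0, 0, 0, 0, 0, 0.15, -0.6], [0, 0, 0, 0, 0, 0.1, -0.6], [0, 0, 0, 0, 0, 0, -0.6], [0, 0, 0, 0, 0, 0, 0.1], [0, 0, 0, 0, 0, 0, 0.4], [0, 0, 0, 0, 0, 0, 0.4], [0, 0, 0, 0, 0, 0, 0.4], [0, 0, 0, 0, 0, -1, 0.4], [0, 0, 0, 0, 0, -1, 0.4], [0, 0, 0, 0, 0, -1, 0.4], [0, 0, 0, 0, 0, -1, 0.4], [0, 0, 0, 0, 0, 0, 0.4]],
  ],
)

```text
t: 9.98
eef_pos: [0.355, 0.3088, 0.3166]
ee_rot: [3.139, 0.003, -2.831]
force: [-0.0, -0.2, -0.6]
width: 0.0614
```

```bash
python3 - <<'E'
from h import *
np.set_printoptions(precision=4,suppress=True)
s=arm.get_state();print(s['t'],s['eef_pos'],s['force'],s['width'])
p,d=arm.grab_frame("scene");cv2.imwrite("pics/e.png",p[200:460,200:560,::-1])
p,d=arm.grab_frame("top");m=arm.camera_model("top");C=cloud(m,d);cv2.imwrite("pics/e2.png",p[:,:,::-1])
X,Y,Z=C[...,0],C[...,1],C[...,2]
# refine bar & press yaw
k=(Z>.042)&(Z<.065)&(X>.475)&(X<.506)&(Y>.1)&(Y<.28);P=C[k];print("bar",P.mean(0),P.min(0),P.max(0),len(P))
k=(p.mean(-1)<70)&(X>.475)&(X<.503)&(Y>.12)&(Y<.26)&(Z>.03);P=C[k];print("bardark",P.mean(0),P.min(0),P.max(0),np.polyfit(P[:,1],P[:,0],1))
k=(Z>.048)&(Z<.062)&(X>.515)&(X<.71)&(Y>.05)&(Y<.34)
n,l,st,ce=cv2.connectedComponentsWithStats(k.astype(np.uint8));k=l==1+np.argmax(st[1:,4])
fr=[];bk=[]
for y in np.arange(.09,.29,.01):
    x=X[k&(abs(Y-y)<.005)];fr.append(np.percentile(x,1));bk.append(x.max())
print(np.round(fr,4),np.round(bk,4))
print(arm.landmark_of("top","cover_bar")[:2],arm.landmark_of("top","press")[:1])
print(plan([.491,.186,.3]))
E
```

```text
9.975 [0.355  0.3088 0.3166] [-0.0026 -0.247  -0.6215] 0.061396072518081685
bar [0.4923 0.1885 0.0544] [0.4832 0.1324 0.0465] [0.5058 0.2416 0.0603] 264
bardark [0.491  0.1899 0.0547] [0.4832 0.1324 0.0465] [0.5026 0.2416 0.0603] [-0.0272  0.4962]
[0.5378 0.5361 0.5359 0.5354 0.5219 0.5173 0.5349 0.5342 0.5339 0.5315
 0.5312 0.5308 0.5303 0.5301 0.5192 0.5195 0.5292 0.5286 0.5285 0.5261] [0.6941 0.7023 0.7018 0.7007 0.7009 0.7009 0.7006 0.7003 0.6972 0.6968
 0.6964 0.6962 0.696  0.6961 0.6952 0.6948 0.695  0.6944 0.6944 0.6937]
[{'point': [252.5, 229.5], 'conf': 0.88}] [{'point': [207.6, 233.5], 'conf': 0.68}]
(array([0., 0., 0.]), array([-3.71, -6.31,  0.56]))
```

View pics/e2.png

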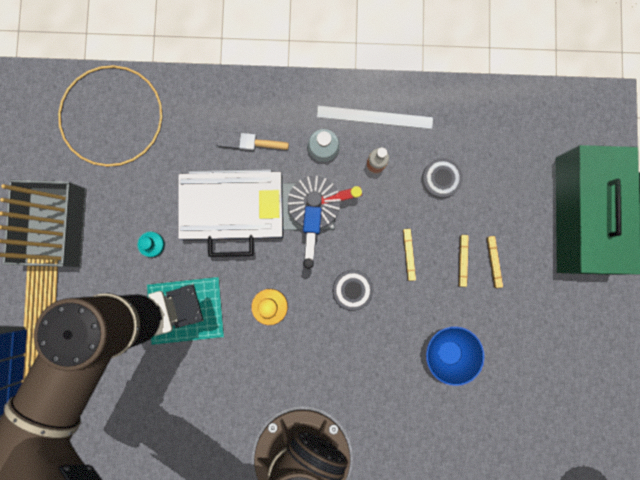

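Emit:
carry_out(
  targets=[
    [[0, 0, -0.94, 0, 0, 0, 0.4], [0, 0, -0.94, 0, 0, 0, 0.0], [0, 0, -0.94, 0, 0, 0, -0.4], [0, 0, -0.94, 0, 0, 0, -0.4], [0, 0, -0.94, 0, 0, 0, -0.4], [0, 0, -0.94, 0, 0, 0, -0.4], [0, 0, -0.94, 0, 0, 0, -0.4], [0, 0, -0.94, 0, 0, 0, -0.4], [0, 0, -0.94, 0, 0, 0, -0.4], [0, 0, -0.94, 0, 0, 0, -0.4], [0, 0, 0, 0.86, -0.87, 0, -0.4], [0, 0, 0, 0.86, -0.87, 0, -0.4], [0, 0, 0, 0.86, -0.87, 0, -0.4], [0, 0, 0, 0.86, -0.87, 0, -0.4], [0, 0, 0, 0.86, -0.87, 0, -0.4], [0, 0, 0, 0.86, -0.87, 0, -0.4], [0, 0, 0, 0, 0, 0, -0.4]],
  ],
)

```text
t: 12.3
eef_pos: [0.4927, 0.1851, 0.3134]
ee_rot: [3.14, -0.001, -1.521]
force: [0.2, 0.1, 0.2]
width: 0.0262
```

```bash
python3 - <<'E'
from h import *
np.set_printoptions(precision=4,suppress=True)
s=arm.get_state();print(s['t'],s['eef_pos'],s['ee_rot'],s['width'])
p,d=arm.grab_frame("scene");cv2.imwrite("pics/f1.png",p[200:460,200:560,::-1])
p,d=arm.grab_frame("wrist");m=arm.camera_model("wrist");C=cloud(m,d);cv2.imwrite("pics/f2.png",p[:,:,::-1])
X,Y,Z=C[...,0],C[...,1],C[...,2]
for y in np.arange(.155,.235,.01):
    k=(abs(Y-y)<.003)&(X>.475)&(X<.52)&(Z>.04)&(Z<.07)
    if k.sum()>5: print(round(y,3),k.sum(),X[k].min(),X[k].max(),Z[k].max(), X[k&(Z>Z[k].max()-.003)].mean())
print(plan([.492,.187,.209],[np.pi,0,-1.52]))
E
```

```text
12.3 [0.4927 0.1851 0.3134] [ 3.1398 -0.0015 -1.5208] 0.02616317993262033
0.155 142 0.48644936607341743 0.49799849022101195 0.057110637889248694 0.4926107295550786
0.165 148 0.48587286038891186 0.4975508346122407 0.05734176445345393 0.4918069649359807
0.175 140 0.4853205767217426 0.4971031869730421 0.057622640626867616 0.4911578413862444
0.185 135 0.4847295646372669 0.4966658862453716 0.05726157568419368 0.49098956673544597
0.195 132 0.4843125858549616 0.49618837899939966 0.05742633010844014 0.49031399414067856
0.205 122 0.48436890117651943 0.4957673892930401 0.05668354695762923 0.4897625746544231
0.215 117 0.4837882674416309 0.4953043513472594 0.05650321728682764 0.48916999713105563
(array([ 0.01, -0.01,  0.  ]), array([-0.04, -0.02,  4.19]))
```

View pics/f1.png

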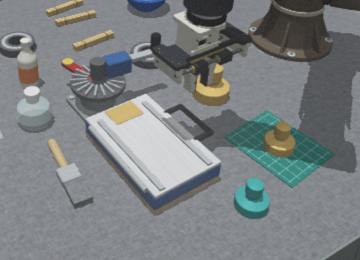

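View pics/f2.png

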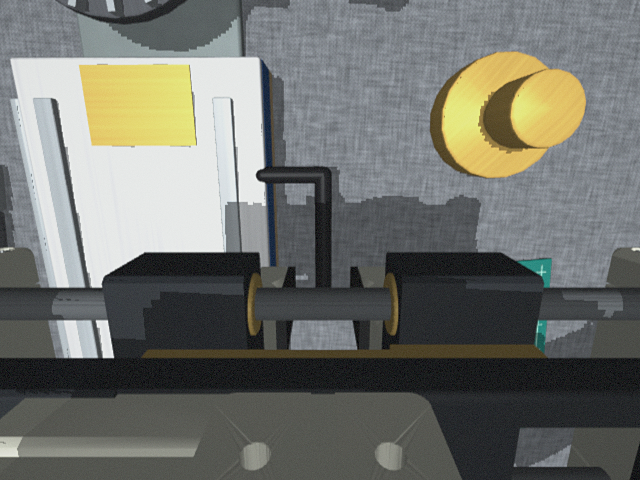

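The weight stands on the mat. The bar (172–290, 322 in the wrist picture) runs between the fingers. I descend onto it and grip.

Emit:
carry_out(
  targets=[
    [[0, 0, 0, 0, 0.08, 1, -0.4], [0, 0, 0, 0, 0, 1, -0.4], [0, 0, 0, 0, 0, 1, -0.4], [0, 0, 0, 0, 0, 0.7, -0.4], [0, 0, 0, 0, 0, 0.4, -0.4], [0, 0, 0, 0, 0, 0, -0.4], [0, 0, 0, 0, 0, 0, -0.9], [0, 0, 0, 0, 0, 0, -0.9], [0, 0, 0, 0, 0, 0, -0.9]],
  ],
  squeeze=20,
)

```text
t: 13.52
eef_pos: [0.4908, 0.1865, 0.2132]
ee_rot: [-3.139, 0.001, -1.518]
force: [4.7, -2.1, -0.3]
width: 0.0111
```

```bash
python3 - <<'E'
from h import *
np.set_printoptions(precision=2,suppress=True)
s=arm.get_state();print(s['t'],s['eef_pos'].round(4),s['force'],s['width'])
th=np.linspace(0,1.68,25)
print(np.c_[th[1:],-np.diff(8*(1-np.cos(th))),-np.diff(8*np.sin(th))])
E
```

```text
13.525 [0.49 0.19 0.21] [ 4.75 -2.14 -0.27] 0.011054242035801694
[[ 0.07 -0.02 -0.56]
 [ 0.14 -0.06 -0.56]
 [ 0.21 -0.1  -0.55]
 [ 0.28 -0.14 -0.54]
 [ 0.35 -0.17 -0.53]
 [ 0.42 -0.21 -0.52]
 [ 0.49 -0.25 -0.5 ]
 [ 0.56 -0.28 -0.48]
 [ 0.63 -0.31 -0.46]
 [ 0.7  -0.35 -0.44]
 [ 0.77 -0.38 -0.42]
 [ 0.84 -0.4  -0.39]
 [ 0.91 -0.43 -0.36]
 [ 0.98 -0.45 -0.33]
 [ 1.05 -0.48 -0.3 ]
 [ 1.12 -0.5  -0.26]
 [ 1.19 -0.51 -0.23]
 [ 1.26 -0.53 -0.19]
 [ 1.33 -0.54 -0.15]
 [ 1.4  -0.55 -0.11]
 [ 1.47 -0.55 -0.08]
 [ 1.54 -0.56 -0.04]
 [ 1.61 -0.56  0.  ]
 [ 1.68 -0.56  0.04]]
```

Emit:
carry_out(
  targets=[
    [[0, 0, 0, 0, -0.02, -0.56, -0.9], [0, 0, 0, 0, -0.06, -0.56, -0.9], [0, 0, 0, 0, -0.1, -0.55, -0.9], [0, 0, 0, 0, -0.14, -0.54, -0.9], [0, 0, 0, 0, -0.17, -0.53, -0.9], [0, 0, 0, 0, -0.21, -0.52, -0.9], [0, 0, 0, 0, -0.25, -0.5, -0.9], [0, 0, 0, 0, -0.28, -0.48, -0.9], [0, 0, 0, 0, -0.31, -0.46, -0.9], [0, 0, 0, 0, -0.35, -0.44, -0.9], [0, 0, 0, 0, -0.38, -0.42, -0.9], [0, 0, 0, 0, -0.4, -0.39, -0.9]],
  ],
)

```text
t: 15.02
eef_pos: [0.5586, 0.19, 0.3589]
ee_rot: [-3.139, 0.001, -1.519]
force: [21.3, 1.2, -30.9]
width: 0.011
```

```bash
python3 - <<'E'
from h import *
s=arm.get_state();print(s['t'],s['eef_pos'].round(4),s['force'].round(2),s['width'])
p,d=arm.grab_frame("scene");cv2.imwrite("pics/g1.png",p[120:460,200:560,::-1])
E
```

```text
15.025 [0.5586 0.19   0.3589] [ 21.33   1.16 -30.86] 0.010953986354018242
```

View pics/g1.png

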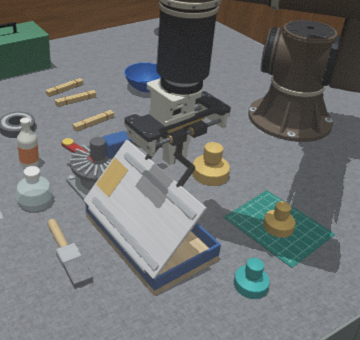

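Emit:
carry_out(
  targets=[
    [[0, 0, 0, 0, -0.12, 0.13, -0.9], [0, 0, 0, 0, -0.43, -0.36, -0.9], [0, 0, 0, 0, -0.45, -0.33, -0.9], [0, 0, 0, 0, -0.48, -0.28, -0.9], [0, 0, 0, 0, -0.5, -0.24, -0.9]],
  ],
)

```text
t: 15.7
eef_pos: [0.6048, 0.1924, 0.3892]
ee_rot: [3.14, 0.001, -1.518]
force: [-8.0, 2.4, 7.4]
width: 0.0114
```

```bash
python3 - <<'E'
from h import *
s=arm.get_state();print(s['t'],s['eef_pos'].round(4),s['force'].round(2),s['width'])
E
```

```text
15.7 [0.6048 0.1924 0.3892] [-7.99  2.35  7.35] 0.011388641367536074
```

Emit:
carry_out(
  targets=[
    [[0, 0, 0, 0, -0.51, -0.22, -0.9], [0, 0, 0, 0, -0.53, -0.18, -0.9], [0, 0, 0, 0, -0.54, -0.14, -0.9], [0, 0, 0, 0, -0.55, -0.11, -0.9], [0, 0, 0, 0, -0.55, -0.07, -0.9], [0, 0, 0, 0, -0.5, -0.03, -0.9], [0, 0, 0, 0, -0.4, 0, -0.9], [0, 0, 0, 0, -0.4, 0.03, -0.9], [0, 0, 0, 0, -0.3, 0.03, -0.9], [0, 0, 0, 0, 0, 0, -0.9]],
  ],
)

```text
t: 16.95
eef_pos: [0.7138, 0.198, 0.4048]
ee_rot: [-3.14, 0.0, -1.519]
force: [1.8, 1.7, -0.1]
width: 0.0114
```

```bash
python3 - <<'E'
from h import *
s=arm.get_state();print(s['t'],s['eef_pos'].round(4),s['force'].round(2),s['width'],s['q'].round(2))
p,d=arm.grab_frame("scene");cv2.imwrite("pics/g2.png",p[80:460,200:560,::-1])
E
```

```text
16.95 [0.7138 0.198  0.4048] [ 1.8   1.72 -0.07] 0.011397704765313033 [ 0.53  0.47  0.18  0.   -1.28 -0.48]
```

View pics/g2.png

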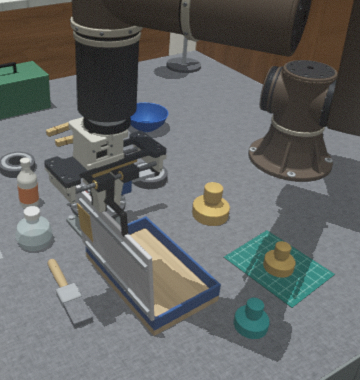

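Emit:
carry_out(
  targets=[
    [[0, 0, 0, 0, -0.2, 0.02, -0.9], [0, 0, 0, 0, -0.2, 0.02, -0.9], [0, 0, 0, 0, -0.15, 0.02, -0.9], [0, 0, 0, 0, 0, 0, -0.9], [0, 0, 0, 0, 0, 0, -0.9], [0, 0, 0, 0, 0, 0, -0.6], [0, 0, 0, 0, 0, 0, -0.4], [0, 0, 0, 0, 0, 0, -0.4], [0, 0, 0, 0, 0, -0.5, -0.4], [0, 0, 0, 0, 0, -1, -0.4], [0, 0, 0, 0, 0, -0.8, -0.4], [0, 0, 0, 0, 0, 0, -0.4]],
  ],
)

```text
t: 18.5
eef_pos: [0.7267, 0.1985, 0.4645]
ee_rot: [-3.137, 0.001, -1.518]
force: [0.6, 0.6, -1.0]
width: 0.0263
```

```bash
python3 - <<'E'
from h import *
s=arm.get_state();print(s['t'],s['eef_pos'].round(4),s['force'].round(2),s['width'],s['q'].round(2))
p,d=arm.grab_frame("scene");cv2.imwrite("pics/g3.png",p[80:460,200:560,::-1])
p,d=arm.grab_frame("top");cv2.imwrite("pics/g4.png",p[:,:,::-1])
E
```

```text
18.5 [0.7267 0.1985 0.4645] [ 0.64  0.56 -1.02] 0.026340750856836407 [ 0.52  0.46  0.31  0.   -1.41 -0.47]
```

View pics/g3.png

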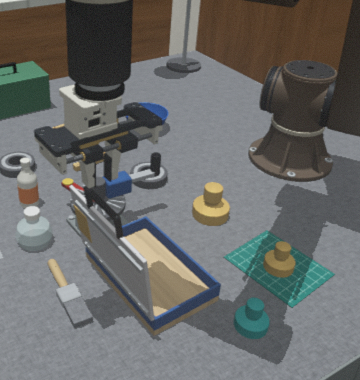

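View pics/g4.png

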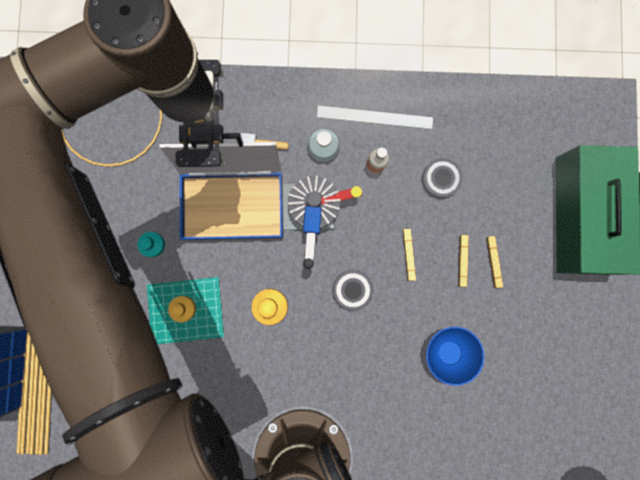

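Emit:
carry_out(
  targets=[
    [[0, 0, 0, 0.98, 0.54, 0, 0.2], [0, 0, 0, 0.98, 0.54, 0, 0.2], [0, 0, 0, 0.98, 0.54, 0, 0.2], [0, 0, 0, 0.98, 0.54, 0, 0.2], [0, 0, 0, 0.98, 0.54, 0, 0.2], [0, 0, 0, 0.98, 0.54, 0, 0.2], [0, 0, 0, 0.98, 0.54, 0, 0.2], [0, 0, 0, 0.98, 0.54, 0, 0.2], [0, 0, 0, 0.98, 0.54, 0, 0.2], [0, 0, 0, 0.98, 0.54, 0, 0.2], [0, 0, 0, 0.98, 0.54, 0, 0.2], [0, 0, 0, 0.98, 0.54, 0, 0.2], [0, 0, 0, 0.98, 0.54, 0, 0.2], [0, 0, 0, 0.98, 0.54, 0, 0.2], [0, 0, 0, 0.98, 0.54, 0, 0.2], [0, 0, 0, 0.98, 0.54, 0, 0.2], [0, 0, 0, 0.98, 0.54, 0, 0.2], [0, 0, 0, 0.98, 0.54, 0, 0.2]],
  ],
)

```text
t: 20.85
eef_pos: [0.5058, -0.256, 0.4612]
ee_rot: [-3.141, -0.0, -1.518]
force: [-0.9, -0.3, -0.0]
width: 0.0527
```

Emit:
carry_out(
  targets=[
    [[0, 0, 0.98, 0, 0, 0.4, 0.2], [0, 0, 0.98, 0, 0, 0.4, 0.2], [0, 0, 0.98, 0, 0, 0.4, 0.2], [0, 0, 0.98, 0, 0, 0.4, 0.2], [0, 0, 0.98, 0, 0, 0.4, 0.2], [0, 0, 0.98, 0, 0, 0.4, 0.2], [0, 0, 0.98, 0, 0, 0.4, 0.2], [0, 0, 0.98, 0, 0, 0.4, 0.2], [0, 0, 0.98, 0, 0, 0.4, 0.2], [0, 0, 0.98, 0, 0, 0.4, 0.2], [0, 0, 0.98, 0, 0, 0.4, 0.2], [0, 0, 0, 0, 0, 0, 0.2]],
  ],
)

```text
t: 22.35
eef_pos: [0.5062, -0.255, 0.3505]
ee_rot: [3.141, -0.001, -3.023]
force: [0.6, 0.4, 0.3]
width: 0.0524
```

```bash
cat > slat.py <<'E'
from h import *
np.set_printoptions(precision=4,suppress=True)
s=arm.get_state();print(s['t'],s['eef_pos'],s['ee_rot'],s['force'],s['width'],s['q'].round(2))
def find(cam):
    p,d=arm.grab_frame(cam);m=arm.camera_model(cam);C=cloud(m,d);X,Y,Z=C[...,0],C[...,1],C[...,2]
    cv2.imwrite(f"pics/s_{cam}_{s['t']:.1f}.png",p[:,:,::-1])
    hsv=cv2.cvtColor(p,cv2.COLOR_RGB2HSV)
    mk=(hsv[...,0]>12)&(hsv[...,0]<34)&(hsv[...,1]>60)&(Z>.011)&(Z<.026)&(Y<-.15)&(Y>-.6)&(X>.35)&(X<.7)
    mk=cv2.morphologyEx(mk.astype(np.uint8),cv2.MORPH_CLOSE,np.ones((7,7)))&((Z>.009)&(Z<.026)).astype(np.uint8)
    n,l,st,ce=cv2.connectedComponentsWithStats(mk)
    for i in range(1,n):
        if st[i,4]>100:
            P=C[l==i]; u=np.linalg.svd(P[:,:2]-P[:,:2].mean(0),full_matrices=False)[2][0];u*=np.sign(u[0]);y=np.arctan2(u[1],u[0])
            rc=cv2.minAreaRect((P[:,:2]*1000).astype(np.float32))
            print(cam,"slat",np.array(rc[0]),np.array(rc[1]),P[:,2].mean(),"yaw",y, plan([rc[0][0]/1000,rc[0][1]/1000,.170],[np.pi,0,-np.pi+y],s))
find("top");find("wrist")
E
python3 slat.py
```

```text
22.35 [ 0.5062 -0.255   0.3505] [ 3.1411 -0.0014 -3.023 ] [0.6203 0.3822 0.2756] 0.05235973255536565 [-0.12  0.22 -0.31 -0.   -1.04 -1.33]
top slat [ 451.9106 -475.8921] [46.1409 20.2077] 0.017601145800307322 yaw 0.16780147812365787 (array([ 0.  , -0.01, -0.35]), array([ 3.19, -8.52,  7.22]))
top slat [ 448.4342 -389.3411] [19.6128 38.0204] 0.01804007623937579 yaw -0.03437457841698929 (array([ 0.  , -0.01,  1.1 ]), array([ 2.92, -5.06,  7.22]))
wrist slat [ 493.7312 -468.3508] [129.7571  19.8815] 0.016676750905024077 yaw 0.16757828126684224 (array([ 0.  , -0.01, -0.35]), array([ 1.49, -8.42,  7.22]))
wrist slat [ 492.0884 -389.6277] [ 19.0848 124.5529] 0.017150644198743997 yaw -0.020361309601360723 (array([ 0.  , -0.01,  1.  ]), array([ 1.19, -5.28,  7.22]))
wrist slat [ 505.239  -253.0452] [127.1832  18.2531] 0.018219761533096446 yaw 0.1284861065413131 (array([ 0.  , -0.01, -0.07]), array([0.02, 0.08, 7.22]))
```

Emit:
carry_out(
  targets=[
    [[0, 0, 0, 0, 0.08, 1, 0.0], [0, 0, 0, 0, 0, 1, 0.0], [0, 0, 0, 0, 0, 1, 0.0], [0, 0, 0, 0, 0, 1, 0.0], [0, 0, 0, 0, 0, 1, 0.0], [0, 0, 0, 0, 0, 1, 0.0], [0, 0, 0, 0, 0, 0.6, 0.0], [0, 0, 0, 0, 0, 0, 0.0], [0, 0, 0, 0, 0, 0, -0.8], [0, 0, 0, 0, 0, 0, -0.8], [0, 0, 0, 0, 0, 0, -0.8], [0, 0, 0, 0, 0, 0, -0.8], [0, 0, 0, 0, 0, -0.6, -0.8], [0, 0, 0, 0, 0, -1, -0.8], [0, 0, 0, 0, 0, -1, -0.8], [0, 0, 0, 0, 0, -1, -0.8], [0, 0, 0, 0, 0, -1, -0.8]],
  ],
  squeeze=25,
)

```text
t: 24.58
eef_pos: [0.5065, -0.2525, 0.303]
ee_rot: [-3.141, 0.001, -3.023]
force: [0.5, -0.5, -0.9]
width: 0.0177
```

```bash
cat > st.py <<'E'
from h import *
import sys
np.set_printoptions(precision=4,suppress=True)
s=arm.get_state();print(s['t'],s['eef_pos'],s['ee_rot'],s['force'],s['width'],s['q'].round(2))
if len(sys.argv)>3:
    a=[float(v) for v in sys.argv[1:]]
    print(plan(a[:3],[np.pi,0,a[3]] if len(a)>3 else None,s))
E
cat > press.py <<'E'
from h import *
np.set_printoptions(precision=4,suppress=True)
p,d=arm.grab_frame("top");m=arm.camera_model("top");C=cloud(m,d);X,Y,Z=C[...,0],C[...,1],C[...,2]
hsv=cv2.cvtColor(p,cv2.COLOR_RGB2HSV)
k=(Z>.008)&(Z<.025)&(X>.52)&(X<.70)&(Y>.06)&(Y<.33)
P=C[k];print("floor",cv2.minAreaRect((P[:,:2]*1000).astype(np.float32)),P[:,2].mean())
b=(hsv[...,0]>105)&(hsv[...,0]<130)&(hsv[...,1]>120)&(X>.5)&(X<.72)&(Y>.04)&(Y<.34)&(Z>.03)&(Z<.06)
P=C[b];print("rim",cv2.minAreaRect((P[:,:2]*1000).astype(np.float32)),P.mean(0))
E
python3 press.py; python3 st.py .6120 .277 .36 -3.0916
```

```text
floor ((610.3475952148438, 186.55169677734375), (159.56356811523438, 257.12274169921875), 3.201425313949585) 0.01530048571909592
rim ((610.3118286132812, 193.1088409423828), (160.32492065429688, 250.1205291748047), 2.9025180339813232) [0.5918 0.2223 0.0432]
24.625 [ 0.5075 -0.2529  0.3065] [-3.1393  0.0048 -3.0227] [ 1.7931 -1.5148  2.7424] 0.017686981807527244 [-0.12  0.27 -0.36  0.   -0.94 -1.34]
(array([-0.02,  0.04,  0.49]), array([-6.68, 20.55, -2.16]))
```

Emit:
carry_out(
  targets=[
    [[0, 0, 0.49, -0.1, 0.3, -1, -0.8], [0, 0, 0, -0.32, 0.98, -1, -0.8], [0, 0, 0, -0.32, 0.98, -1, -0.8], [0, 0, 0, -0.32, 0.98, 0, -0.8], [0, 0, 0, -0.32, 0.98, 0, -0.8], [0, 0, 0, -0.32, 0.98, 0, -0.8], [0, 0, 0, -0.32, 0.98, 0, -0.8], [0, 0, 0, -0.32, 0.98, 0, -0.8], [0, 0, 0, -0.32, 0.98, 0, -0.8], [0, 0, 0, -0.32, 0.98, 0, -0.8], [0, 0, 0, -0.32, 0.98, 0, -0.8], [0, 0, 0, -0.32, 0.98, 0, -0.8], [0, 0, 0, -0.32, 0.98, 0, -0.8], [0, 0, 0, -0.32, 0.98, 0, -0.8], [0, 0, 0, -0.32, 0.98, 0, -0.8], [0, 0, 0, -0.32, 0.98, 0, -0.8], [0, 0, 0, -0.32, 0.98, 0, -0.8], [0, 0, 0, -0.32, 0.98, 0, -0.8], [0, 0, 0, -0.32, 0.98, 0, -0.8], [0, 0, 0, 0, 0, 0, -0.8]],
  ],
)

```text
t: 27.12
eef_pos: [0.6307, 0.2051, 0.3756]
ee_rot: [-3.141, -0.0, -3.09]
force: [-0.3, -0.1, -1.0]
width: 0.0176
```

```bash
python3 st.py .607 .277 .198 -3.091
```

```text
27.125 [0.6307 0.2051 0.3756] [-3.1414 -0.0004 -3.0903] [-0.3168 -0.1437 -1.0386] 0.01760660949262429 [ 0.61  0.36 -0.06 -0.   -1.16 -2.13]
(array([-0., -0.,  0.]), array([0.8 , 2.92, 7.1 ]))
```

Emit:
carry_out(
  targets=[
    [[0, 0, 0, 0.27, 0.97, 0.2, -0.8], [0, 0, 0, 0.27, 0.97, 0.5, -0.8], [0, 0, 0, 0.26, 0.98, 0.8, -0.8], [0, 0, 0, 0, 0, 1, -0.8], [0, 0, 0, 0, 0, 1, -0.8], [0, 0, 0, 0, 0, 1, -0.8], [0, 0, 0, 0, 0, 1, -0.8], [0, 0, 0, 0, 0, 0.8, -0.8], [0, 0, 0, 0, 0, 0.5, -0.8], [0, 0, 0, 0, 0, 0.22, -0.8], [0, 0, 0, 0, 0, 0, -0.8]],
  ],
)

```text
t: 28.5
eef_pos: [0.6065, 0.275, 0.2018]
ee_rot: [3.141, 0.001, -3.091]
force: [-2.6, -0.4, 4.1]
width: 0.0177
```

```bash
python3 st.py .607 .277 .198 -3.091; python3 - <<'E'
from h import *
p,d=arm.grab_frame("scene");cv2.imwrite("pics/i1.png",cv2.resize(p[200:460,240:500,::-1],None,fx=2,fy=2))
E
```

```text
28.5 [0.6065 0.275  0.2018] [ 3.1414  0.0006 -3.0914] [-2.5566 -0.4222  4.0871] 0.01770103551634676 [ 0.72  0.52 -0.23  0.   -0.81 -2.24]
(array([ 0.,  0., -0.]), array([-0.02,  0.08,  0.15]))
```

View pics/i1.png

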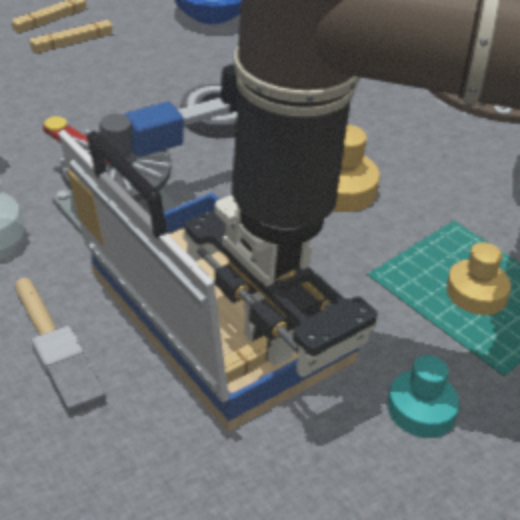

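Emit:
carry_out(
  targets=[
    [[0, 0, 0, 0, 0, 0.08, -0.8], [0, 0, 0, 0, 0, 0, -0.5], [0, 0, 0, 0, 0, 0, -0.3], [0, 0, 0, 0, 0, 0, -0.3], [0, 0, 0, 0, 0, 0, -0.3], [0, 0, 0, 0, 0, -0.5, -0.3], [0, 0, 0, 0, 0, -1, -0.3], [0, 0, 0, 0, 0, -1, -0.3], [0, 0, 0, 0, 0, -1, -0.3], [0, 0, 0, 0, 0, -1, -0.3], [0, 0, 0, 0, 0, -1, -0.3], [0, 0, 0, 0.22, -1, -1, 0], [0, 0, 0, 0.22, -1, -0.5, 0], [0, 0, 0, 0.22, -1, 0, 0], [0, 0, 0, 0.22, -1, 0, 0], [0, 0, 0, 0.22, -1, 0, 0], [0, 0, 0, 0.22, -1, 0, 0], [0, 0, 0, 0.22, -1, 0, 0], [0, 0, 0, 0.22, -1, 0, 0], [0, 0, 0, 0.22, -1, 0, 0]],
  ],
)

```text
t: 31.05
eef_pos: [0.568, 0.0459, 0.3737]
ee_rot: [3.142, 0.0, -3.092]
force: [0.5, -0.7, -0.0]
width: 0.0438
```

Emit:
carry_out(
  targets=[
    [[0, 0, 0, 0.22, -1, 0, 0], [0, 0, 0, 0.22, -1, 0, 0], [0, 0, 0, 0.22, -1, 0, 0], [0, 0, 0, 0.22, -1, 0, 0], [0, 0, 0, 0.22, -1, 0, 0], [0, 0, 0, 0.22, -1, 0, 0], [0, 0, 0, 0.22, -1, 0, 0], [0, 0, 0, 0.22, -1, 0, 0], [0, 0, 0, 0.22, -1, 0, 0], [0, 0, 0, 0.22, -1, 0, 0], [0, 0, 0, 0.22, -1, 0, 0], [0, 0, 0, 0.22, -1, 0, 0], [0, 0, 0, 0.22, -1, 0.2, 0], [0, 0, 0, 0.22, -1, 0.2, 0], [0, 0, 0, 0.22, -1, 0.2, 0], [0, 0, 0, 0.22, -1, 0.2, 0], [0, 0, 0, 0.22, -1, 0.2, 0], [0, 0, 0.6, 0, 0, 0, 0]],
  ],
)

```text
t: 33.3
eef_pos: [0.4948, -0.3836, 0.3478]
ee_rot: [3.141, -0.001, 3.104]
force: [0.2, 0.1, 0.3]
width: 0.044
```

```bash
python3 slat.py; ls pics|grep s_top
```

```text
33.3 [ 0.4948 -0.3836  0.3478] [ 3.1412 -0.0013  3.1039] [0.1993 0.0548 0.2726] 0.043952985542569566 [-0.35  0.32 -0.18  0.   -1.07 -1.26]
top slat [ 448.0849 -477.2042] [38.3487 19.6853] 0.017722799803201995 yaw 0.18881152049567526 (array([ 0.  , -0.01, -1.62]), array([ 1.72, -3.81,  7.11]))
wrist slat [ 493.6082 -389.6849] [ 18.0926 127.6496] 0.01806047283056783 yaw -0.008717081574540497 (array([ 0.  , -0.01, -0.21]), array([ 0.03, -0.25,  7.11]))
wrist slat [ 484.778  -470.0412] [110.1333  18.5037] 0.01704949759282708 yaw 0.15452117102226803 (array([ 0.  , -0.01, -1.38]), array([ 0.26, -3.47,  7.11]))
s_top_22.4.png
s_top_33.3.png
```

Emit:
carry_out(
  targets=[
    [[0, 0, -0.2, 0.03, -0.25, 1, 0.0], [0, 0, 0, 0, 0, 1, 0.0], [0, 0, 0, 0, 0, 1, 0.0], [0, 0, 0, 0, 0, 1, 0.0], [0, 0, 0, 0, 0, 1, 0.0], [0, 0, 0, 0, 0, 1, 0.0], [0, 0, 0, 0, 0, 0.55, 0.0], [0, 0, 0, 0, 0, 0, 0.0], [0, 0, 0, 0, 0, 0, -0.8], [0, 0, 0, 0, 0, 0, -0.8], [0, 0, 0, 0, 0, 0, -0.8], [0, 0, 0, 0, 0, 0, -0.8], [0, 0, 0, 0, 0, -0.6, -0.8], [0, 0, 0, 0, 0, -1, -0.8], [0, 0, 0, 0, 0, -1, -0.8], [0, 0, 0, 0, 0, -1, -0.8], [0, 0, 0, 0, 0, -1, -0.8], [0, 0, 0, 0, 0, 0, -0.8]],
  ],
)

```text
t: 35.65
eef_pos: [0.4956, -0.3881, 0.3031]
ee_rot: [-3.14, 0.004, 3.136]
force: [-0.3, 0.1, -1.6]
width: 0.0177
```

```bash
python3 st.py .6097 .223 .36 -3.0916
```

```text
35.65 [ 0.4956 -0.3881  0.3031] [-3.1396  0.0042  3.1358] [-0.2617  0.0935 -1.5525] 0.017709140284672846 [-0.35  0.36 -0.23  0.   -0.98 -1.22]
(array([-0.02,  0.03, -0.4 ]), array([-4.43, 24.46, -2.31]))
```

Emit:
carry_out(
  targets=[
    [[0, 0, -0.4, 0, 0, -1, -0.8], [0, 0, 0, -0.24, 1, -1, -0.8], [0, 0, 0, -0.24, 1, -1, -0.8], [0, 0, 0, -0.24, 1, 0, -0.8], [0, 0, 0, -0.24, 1, 0, -0.8], [0, 0, 0, -0.24, 1, 0, -0.8], [0, 0, 0, -0.24, 1, 0, -0.8], [0, 0, 0, -0.24, 1, 0, -0.8], [0, 0, 0, -0.24, 1, 0, -0.8], [0, 0, 0, -0.24, 1, 0, -0.8], [0, 0, 0, -0.24, 1, 0, -0.8], [0, 0, 0, -0.24, 1, 0, -0.8], [0, 0, 0, -0.24, 1, 0, -0.8], [0, 0, 0, -0.24, 1, 0, -0.8], [0, 0, 0, -0.24, 1, 0, -0.8], [0, 0, 0, -0.24, 1, 0, -0.8], [0, 0, 0, -0.24, 1, 0, -0.8], [0, 0, 0, -0.24, 1, 0, -0.8], [0, 0, 0, -0.24, 1, 0, -0.8], [0, 0, 0, -0.24, 1, 0, -0.8]],
  ],
)

```text
t: 38.15
eef_pos: [0.5852, 0.0932, 0.3746]
ee_rot: [-3.141, -0.001, -3.092]
force: [0.5, -0.6, 0.8]
width: 0.0177
```

Emit:
carry_out(
  targets=[
    [[0, 0, 0, -0.24, 1, 0, -0.8], [0, 0, 0, -0.24, 1, 0, -0.8], [0, 0, 0, -0.24, 1, 0, -0.8], [0, 0, 0, -0.24, 1, 0, -0.8], [0, 0, 0, -0.24, 1, 0, -0.8], [0, 0, 0, 0, 0, 0, -0.8]],
  ],
)

```text
t: 38.9
eef_pos: [0.6095, 0.2209, 0.3744]
ee_rot: [-3.141, -0.0, -3.09]
force: [-0.4, 0.3, -0.3]
width: 0.0178
```

```bash
python3 st.py .6107 .223 .200 -3.0916; python3 - <<'E'
from h import *
p,d=arm.grab_frame("scene");cv2.imwrite("pics/i2.png",cv2.resize(p[160:420,240:500,::-1],None,fx=2,fy=2))
E
```

```text
38.9 [0.6095 0.2209 0.3744] [-3.1414 -0.0003 -3.0902] [-0.409   0.3311 -0.2903] 0.017783947324370566 [ 0.65  0.33 -0.09 -0.   -1.14 -2.17]
(array([-0.  , -0.  ,  0.01]), array([-0.06,  0.08,  6.98]))
```

View pics/i2.png

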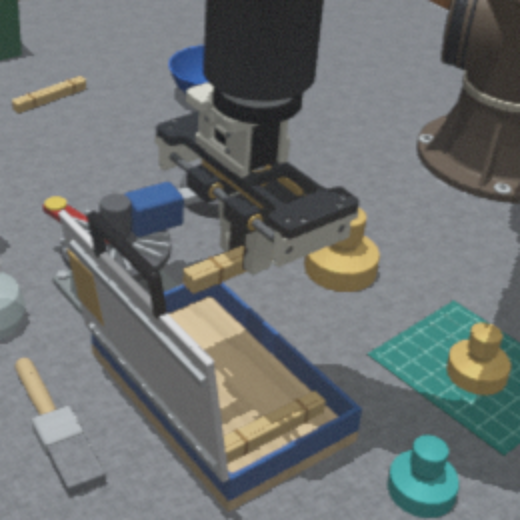

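The first slat lies in the tray at about (430,280) in the crop, and the second is held above it. I lower and release the second.

Emit:
carry_out(
  targets=[
    [[0, 0, 0, -0.06, 0.08, 1, -0.8], [0, 0, 0, 0, 0, 1, -0.8], [0, 0, 0, 0, 0, 1, -0.8], [0, 0, 0, 0, 0, 1, -0.8], [0, 0, 0, 0, 0, 1, -0.8], [0, 0, 0, 0, 0, 1, -0.8], [0, 0, 0, 0, 0, 0.6, -0.8], [0, 0, 0, 0, 0, 0.36, -0.8], [0, 0, 0, 0, 0, 0, -0.8], [0, 0, 0, 0, 0, 0, -0.6], [0, 0, 0, 0, 0, 0, -0.4], [0, 0, 0, 0, 0, 0, -0.4], [0, 0, 0, 0, 0, -0.5, -0.4], [0, 0, 0, 0, 0, -1, -0.4], [0, 0, 0, 0, 0, -1, -0.4], [0, 0, 0, 0, 0, -1, -0.4], [0, 0, 0, 0, 0, -1, -0.4], [0, 0, 0, 0, 0, -1, -0.4], [0, 0, 0, 0, 0, -1, -0.4], [0, 0, 0, 0, 0, -0.5, 0]],
  ],
)

```text
t: 41.45
eef_pos: [0.6106, 0.2207, 0.3785]
ee_rot: [3.14, 0.003, -3.092]
force: [0.4, 0.0, 0.1]
width: 0.0316
```

```bash
python3 st.py .493 -.4685 .375 -3.0916; python3 - <<'E'
from h import *
p,d=arm.grab_frame("scene");cv2.imwrite("pics/i3.png",p[:,:,::-1])
E
```

```text
41.45 [0.6106 0.2207 0.3785] [ 3.1402  0.0027 -3.0917] [0.3835 0.0072 0.0709] 0.03164172567171021 [ 0.65  0.33 -0.09  0.   -1.15 -2.17]
(array([ 0.01,  0.02, -0.  ]), array([  6.08, -27.3 ,   0.08]))
```

View pics/i3.png

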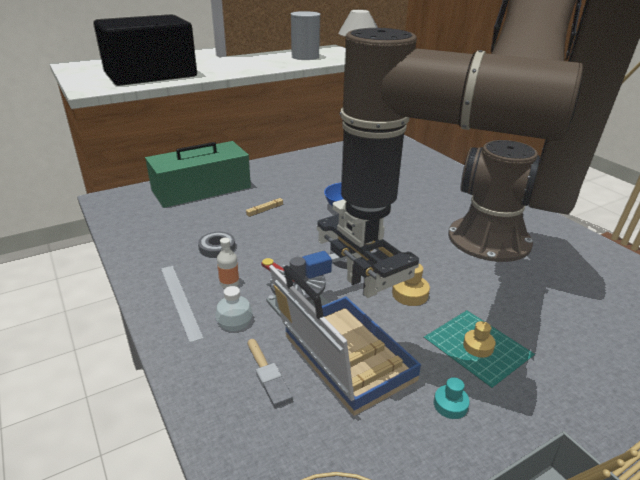

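Emit:
carry_out(
  targets=[
    [[0, 0, 0, 0.22, -1, 0, 0], [0, 0, 0, 0.22, -1, 0, 0], [0, 0, 0, 0.22, -1, 0, 0], [0, 0, 0, 0.22, -1, 0, 0], [0, 0, 0, 0.22, -1, 0, 0], [0, 0, 0, 0.22, -1, 0, 0], [0, 0, 0, 0.22, -1, 0, 0], [0, 0, 0, 0.22, -1, 0, 0], [0, 0, 0, 0.22, -1, 0, 0], [0, 0, 0, 0.22, -1, 0, 0], [0, 0, 0, 0.22, -1, 0, 0], [0, 0, 0, 0.22, -1, 0, 0], [0, 0, 0, 0.22, -1, 0, 0], [0, 0, 0, 0.22, -1, 0, 0], [0, 0, 0, 0.22, -1, 0, 0], [0, 0, 0, 0.22, -1, 0, 0], [0, 0, 0, 0.22, -1, 0, 0], [0, 0, 0, 0.22, -1, 0, 0], [0, 0, 0, 0.22, -1, 0, 0], [0, 0, 0, 0.22, -1, 0, 0]],
  ],
)

```text
t: 44.0
eef_pos: [0.5247, -0.2857, 0.3759]
ee_rot: [-3.142, 0.0, -3.092]
force: [-0.5, -0.2, -0.4]
width: 0.0439
```

Emit:
carry_out(
  targets=[
    [[0, 0, 0, 0.22, -1, 0, 0], [0, 0, 0, 0.22, -1, 0, 0], [0, 0, 0, 0.22, -1, 0, 0], [0, 0, -0.4, 0.22, -1, 0.3, 0], [0, 0, -0.4, 0.22, -1, 0.3, 0], [0, 0, 0, 0.22, -1, 0.3, 0], [0, 0, 0, 0.22, -1, 0.3, 0], [0, 0, 0, 0, 0, 0, 0]],
  ],
)

```text
t: 45.0
eef_pos: [0.5019, -0.4637, 0.3445]
ee_rot: [3.141, -0.001, -2.982]
force: [-0.0, 0.2, -0.8]
width: 0.0441
```

```bash
python3 slat.py
```

```text
45.0 [ 0.5019 -0.4637  0.3445] [ 3.1405 -0.0015 -2.9824] [-0.0115  0.1946 -0.8098] 0.04414515326410211 [-0.46  0.41 -0.05 -0.   -1.11 -0.95]
wrist slat [ 493.1766 -468.8383] [126.3236  18.424 ] 0.01838913911924407 yaw 0.16173893948723864 (array([ 0.01, -0.01, -0.02]), array([ 0.37, -0.16,  6.98]))
```

Emit:
carry_out(
  targets=[
    [[0, 0, 0, 0.37, -0.16, 1, 0.0], [0, 0, 0, 0, 0, 1, 0.0], [0, 0, 0, 0, 0, 1, 0.0], [0, 0, 0, 0, 0, 1, 0.0], [0, 0, 0, 0, 0, 1, 0.0], [0, 0, 0, 0, 0, 1, 0.0], [0, 0, 0, 0, 0, 0.45, 0.0], [0, 0, 0, 0, 0, 0, 0.0], [0, 0, 0, 0, 0, 0, -0.8], [0, 0, 0, 0, 0, 0, -0.8], [0, 0, 0, 0, 0, 0, -0.8], [0, 0, 0, 0, 0, 0, -0.8], [0, 0, 0, 0, 0, -0.6, -0.8], [0, 0, 0, 0, 0, -1, -0.8], [0, 0, 0, 0, 0, -1, -0.8], [0, 0, 0, 0, 0, -1, -0.8], [0, 0, 0.45, 0, 0, -1, -0.8], [0, 0, 0.39, 0, 0, -1, -0.8], [0, 0, 0, 0, 0, -1, -0.8], [0, 0, 0, 0, 0, -1, -0.8]],
  ],
)

```text
t: 47.6
eef_pos: [0.494, -0.467, 0.3765]
ee_rot: [-3.141, 0.0, -3.098]
force: [0.4, 0.4, -0.9]
width: 0.0183
```

```bash
python3 st.py .6122 .170 .38 -3.0916
```

```text
47.6 [ 0.494  -0.467   0.3765] [-3.1414  0.0005 -3.0976] [ 0.4166  0.3511 -0.8903] 0.0183090316837898 [-0.47  0.38 -0.02 -0.   -1.17 -1.06]
(array([-0.  ,  0.  , -0.04]), array([-5.84, 25.25, -0.14]))
```

Emit:
carry_out(
  targets=[
    [[0, 0, -0.04, -0.23, 1, 0, -0.8], [0, 0, 0, -0.23, 1, 0, -0.8], [0, 0, 0, -0.23, 1, 0, -0.8], [0, 0, 0, -0.23, 1, 0, -0.8], [0, 0, 0, -0.23, 1, 0, -0.8], [0, 0, 0, -0.23, 1, 0, -0.8], [0, 0, 0, -0.23, 1, 0, -0.8], [0, 0, 0, -0.23, 1, 0, -0.8], [0, 0, 0, -0.23, 1, 0, -0.8], [0, 0, 0, -0.23, 1, 0, -0.8], [0, 0, 0, -0.23, 1, 0, -0.8], [0, 0, 0, -0.23, 1, 0, -0.8], [0, 0, 0, -0.23, 1, 0, -0.8], [0, 0, 0, -0.23, 1, 0, -0.8], [0, 0, 0, -0.23, 1, 0, -0.8], [0, 0, 0, -0.23, 1, 0, -0.8], [0, 0, 0, -0.23, 1, 0, -0.8], [0, 0, 0, -0.23, 1, 0, -0.8], [0, 0, 0, -0.23, 1, 0, -0.8], [0, 0, 0, -0.23, 1, 0, -0.8]],
  ],
)

```text
t: 50.1
eef_pos: [0.5844, 0.0387, 0.3757]
ee_rot: [3.141, 0.001, -3.092]
force: [-0.5, 0.5, -1.4]
width: 0.0177
```

Emit:
carry_out(
  targets=[
    [[0, 0, 0, -0.23, 1, 0, -0.8], [0, 0, 0, -0.23, 1, 0, -0.8], [0, 0, 0, -0.23, 1, 0, -0.8], [0, 0, 0, -0.23, 1, 0, -0.8], [0, 0, 0, -0.23, 1, 0, -0.8], [0, 0, 0, 0, 0.2, 0, -0.8], [0, 0, 0, 0, 0, 0, -0.8]],
  ],
)

```text
t: 50.98
eef_pos: [0.6067, 0.1698, 0.3744]
ee_rot: [-3.141, -0.001, -3.091]
force: [0.1, -0.9, -0.8]
width: 0.0178
```

```bash
python3 st.py .6122 .170 .200 -3.0916; python3 - <<'E'
from h import *
p,d=arm.grab_frame("scene");cv2.imwrite("pics/i4.png",cv2.resize(p[160:420,240:500,::-1],None,fx=2,fy=2))
E
```

```text
50.975 [0.6067 0.1698 0.3744] [-3.1413 -0.0006 -3.0912] [ 0.11   -0.8623 -0.7876] 0.017848558445366404 [ 0.58  0.31 -0.14 -0.   -1.13 -2.1 ]
(array([-0., -0.,  0.]), array([-0.22, -0.  ,  6.97]))
```

View pics/i4.png

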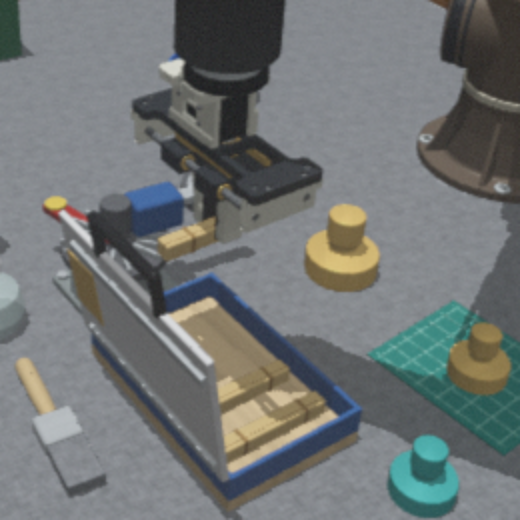

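Emit:
carry_out(
  targets=[
    [[0, 0, 0, -0.2, 0, 1, -0.8], [0, 0, 0, 0, 0, 1, -0.8], [0, 0, 0, 0, 0, 1, -0.8], [0, 0, 0, 0, 0, 1, -0.8], [0, 0, 0, 0, 0, 1, -0.8], [0, 0, 0, 0, 0, 1, -0.8], [0, 0, 0, 0, 0, 0.6, -0.8], [0, 0, 0, 0, 0, 0.35, -0.8], [0, 0, 0, 0, 0, 0, -0.8], [0, 0, 0, 0, 0, 0, -0.6], [0, 0, 0, 0, 0, 0, -0.4], [0, 0, 0, 0, 0, 0, -0.4], [0, 0, 0, 0, 0, -0.5, -0.4], [0, 0, 0, 0, 0, -1, -0.4], [0, 0, 0, 0, 0, -1, -0.4], [0, 0, 0, 0, 0, -1, -0.4], [0, 0, 0, 0, 0, -1, -0.4], [0, 0, 0, 0, 0, -1, -0.4], [0, 0, 0, 0, 0, -1, -0.4], [0, 0, 0, 0, 0, -1, -0.4]],
  ],
)

```text
t: 53.52
eef_pos: [0.6115, 0.1693, 0.3904]
ee_rot: [3.141, 0.001, -3.092]
force: [0.0, 0.4, 0.2]
width: 0.0262
```

Emit:
carry_out(
  targets=[
    [[0, 0, -0.98, 0, 0, -0.6, -0.4], [0, 0, -0.98, 0, 0, -0.6, -0.4], [0, 0, -0.98, 0, 0, -0.6, -0.4], [0, 0, -0.98, 0, 0, 0, -0.4], [0, 0, -0.98, 0, 0, 0, -0.4], [0, 0, -0.98, 0, 0, 0, -0.4], [0, 0, -0.98, 0, 0, 0, -0.4], [0, 0, -0.98, 0, 0, 0, -0.4], [0, 0, -0.98, 0, 0, 0, -0.4], [0, 0, -0.98, 0, 0, 0, -0.4], [0, 0, -0.98, 0, 0, 0, -0.4], [0, 0, -0.47, 0, 0, 0, -0.4]],
  ],
)

```text
t: 55.02
eef_pos: [0.6115, 0.1693, 0.4345]
ee_rot: [-3.141, 0.0, -1.518]
force: [0.3, -0.8, -0.7]
width: 0.0262
```

```bash
python3 st.py .7265 .1985 .4645 -1.52; python3 - <<'E'
from h import *
np.set_printoptions(precision=4,suppress=True)
p,d=arm.grab_frame("scene");cv2.imwrite("pics/i5.png",cv2.resize(p[160:420,240:500,::-1],None,fx=2,fy=2))
m=arm.camera_model("scene")
p2,d2=arm.grab_frame("top");cv2.imwrite("pics/i6.png",p2[:,:,::-1])
C=cloud(arm.camera_model("top"),d2);X,Y,Z=C[...,0],C[...,1],C[...,2]
k=(Z>.2)&(Z<.27)&(X>.68)&(X<.78)&(Y>.08)&(Y<.3);print("bar top",k.sum(),C[k].mean(0) if k.any() else 0)
C=cloud(m,d);X,Y,Z=C[...,0],C[...,1],C[...,2]
k=(p.mean(-1)<60)&(Z>.225)&(Z<.27)&(X>.68)&(X<.78)&(Y>.08)&(Y<.3);print("bar scene",k.sum(),C[k].mean(0),C[k].min(0),C[k].max(0))
E
```

```text
55.025 [0.6115 0.1693 0.4345] [-3.1408  0.0004 -1.5179] [ 0.2795 -0.8053 -0.738 ] 0.02615516083965362 [ 0.58  0.28 -0.04  0.   -1.26 -0.52]
(array([-0.01,  0.  ,  0.02]), array([-0.92, -4.66, -1.2 ]))
bar top 171 [0.7229 0.1281 0.2105]
bar scene 338 [0.7294 0.2118 0.2433] [0.7197 0.1519 0.2251] [0.7369 0.2588 0.2495]
```

View pics/i5.png

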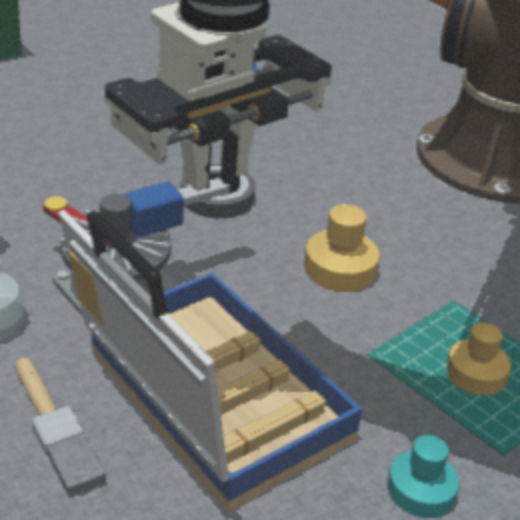

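View pics/i6.png

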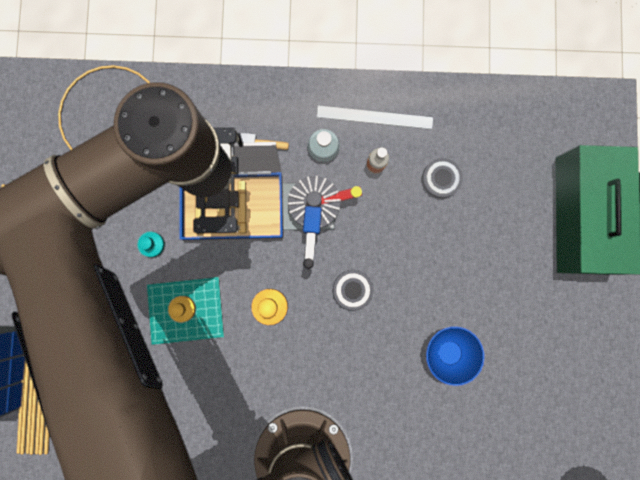

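Emit:
carry_out(
  targets=[
    [[0, 0, 0, -0.18, -0.93, -0.6, -0.4], [0, 0, 0, -0.18, -0.93, -0.6, -0.4], [0, 0, 0, -0.18, -0.93, 0, -0.4], [0, 0, 0, -0.18, -0.93, 0, -0.4], [0, 0, 0, -0.18, -0.93, 0, -0.4], [0, 0, 0, 0, 0, 0, -0.4]],
  ],
)

```text
t: 55.88
eef_pos: [0.7277, 0.1978, 0.4625]
ee_rot: [3.14, -0.001, -1.523]
force: [0.3, -0.3, -0.4]
width: 0.0264
```

```bash
python3 st.py .7267 .1985 .406 -1.52; python3 - <<'E'
from h import *
p,d=arm.grab_frame("wrist");cv2.imwrite("pics/j.png",p[:,:,::-1])
E
```

```text
55.875 [0.7277 0.1978 0.4625] [ 3.1405 -0.0006 -1.5232] [ 0.3488 -0.2807 -0.3858] 0.026366240543016117 [ 0.52  0.47  0.31 -0.   -1.41 -0.47]
(array([ 0.01, -0.  , -0.02]), array([-0.03,  0.04,  2.26]))
```

View pics/j.png

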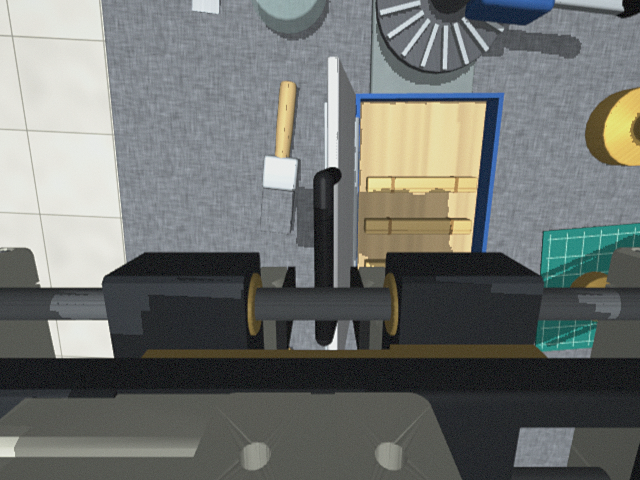

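Emit:
carry_out(
  targets=[
    [[0, 0, 0, 0, 0.04, 0.8, -0.4], [0, 0, 0, 0, 0, 0.9, -0.4], [0, 0, 0, 0, 0, 0.5, -0.4], [0, 0, 0, 0, 0, 0, -0.4], [0, 0, 0, 0, 0, 0, -0.9], [0, 0, 0, 0, 0, 0, -0.9], [0, 0, 0, 0, 0, 0, -0.9]],
  ],
  squeeze=20,
)

```text
t: 56.8
eef_pos: [0.726, 0.1977, 0.4097]
ee_rot: [-3.14, 0.001, -1.521]
force: [1.0, 0.2, 2.6]
width: 0.0112
```

```bash
python3 st.py .4908 .1865 .2132 -1.52; python3 - <<'E'
from h import *
from scipy.optimize import least_squares
np.set_printoptions(precision=2,suppress=True)
s=arm.get_state();x0,z0=s['eef_pos'][[0,2]]
P=np.array([[.4908,.2132],[.6048,.3892],[.7138,.4048],[x0,z0]])
f=least_squares(lambda v:np.r_[np.hypot(P[:,0]-v[0],P[:,1]-v[1])-v[2],(v[2]-.2)*.5],[.69,.207,.2]);print((f.x*1000),f.fun*1000)
cx,cz,r=f.x
a1=np.arctan2(z0-cz,cx-x0);a0=np.arctan2(.2132-cz,cx-.4908);print(a1,a0)
st=np.r_[np.full(22,.07),[.05]*20];a=a1-np.r_[0,np.cumsum(st)];a=np.r_[a[a>a0],a0]
px=cx-r*np.cos(a);pz=cz+r*np.sin(a)
print(np.c_[a[1:],-np.diff(px)/.025,-np.diff(pz)/.025])
E
```

```text
56.8 [0.726  0.1977 0.4097] [-3.1395  0.0005 -1.521 ] [1.0332 0.1764 2.6307] 0.011176255296918758 [ 0.52  0.48  0.22  0.   -1.3  -0.47]
(array([-0.01,  0.  , -0.01]), array([-0.02,  9.44,  7.84]))
[692.01 208.19 201.03] [ 0.25 -0.11 -3.22  3.34  0.51]
1.7379235135483557 0.02487575117603243
[[ 1.67  0.56 -0.07]
 [ 1.6   0.56 -0.03]
 [ 1.53  0.56  0.  ]
 [ 1.46  0.56  0.04]
 [ 1.39  0.56  0.08]
 [ 1.32  0.55  0.12]
 [ 1.25  0.54  0.16]
 [ 1.18  0.53  0.2 ]
 [ 1.11  0.51  0.23]
 [ 1.04  0.49  0.27]
 [ 0.97  0.47  0.3 ]
 [ 0.9   0.45  0.34]
 [ 0.83  0.43  0.37]
 [ 0.76  0.4   0.39]
 [ 0.69  0.37  0.42]
 [ 0.62  0.34  0.45]
 [ 0.55  0.31  0.47]
 [ 0.48  0.28  0.49]
 [ 0.41  0.24  0.51]
 [ 0.34  0.21  0.52]
 [ 0.27  0.17  0.54]
 [ 0.2   0.13  0.55]
 [ 0.15  0.07  0.4 ]
 [ 0.1   0.05  0.4 ]
 [ 0.05  0.03  0.4 ]
 [ 0.02  0.01  0.19]]
```

Emit:
carry_out(
  targets=[
    [[0, 0, 0, 0, 0.56, -0.07, -0.9], [0, 0, 0, 0, 0.56, -0.03, -0.9], [0, 0, 0, 0, 0.56, 0, -0.9], [0, 0, 0, 0, 0.56, 0.04, -0.9], [0, 0, 0, 0, 0.56, 0.08, -0.9], [0, 0, 0, 0, 0.55, 0.12, -0.9], [0, 0, 0, 0, 0.54, 0.16, -0.9], [0, 0, 0, 0, 0.53, 0.2, -0.9], [0, 0, 0, 0, 0.51, 0.23, -0.9], [0, 0, 0, 0, 0.49, 0.27, -0.9]],
  ],
)

```text
t: 58.05
eef_pos: [0.5895, 0.1909, 0.3827]
ee_rot: [3.141, -0.0, -1.521]
force: [2.7, 0.2, 1.6]
width: 0.0116
```

```bash
python3 st.py .4908 .1865 .2132 -1.52
```

```text
58.05 [0.5895 0.1909 0.3827] [ 3.1412 -0.0001 -1.5211] [2.6522 0.223  1.6014] 0.011588422644906355 [ 0.63  0.28 -0.15 -0.   -1.14 -0.58]
(array([ 0.  , -0.  , -0.01]), array([-0.02,  3.95,  6.78]))
```

Only friction-level force, so I continue down.

Emit:
carry_out(
  targets=[
    [[0, 0, 0, 0, 0.47, 0.3, -0.9], [0, 0, 0, 0, 0.45, 0.34, -0.9], [0, 0, 0, 0, 0.43, 0.37, -0.9], [0, 0, 0, 0, 0.4, 0.39, -0.9], [0, 0, 0, 0, 0.37, 0.42, -0.9], [0, 0, 0, 0, 0.34, 0.45, -0.9], [0, 0, 0, 0, 0.31, 0.47, -0.9], [0, 0, 0, 0, 0.28, 0.49, -0.9], [0, 0, 0, 0, 0.24, 0.51, -0.9], [0, 0, 0, 0, 0.21, 0.52, -0.9], [0, 0, 0, 0, 0, 0, -0.9]],
  ],
)

```text
t: 59.42
eef_pos: [0.5027, 0.1867, 0.2755]
ee_rot: [3.14, -0.001, -1.521]
force: [3.5, 2.9, -4.7]
width: 0.0112
```

```bash
python3 st.py .4908 .1865 .2132 -1.52
```

```text
59.425 [0.5027 0.1867 0.2755] [ 3.1403 -0.0006 -1.5211] [ 3.4876  2.8793 -4.6621] 0.01123692363751534 [ 0.72  0.26 -0.46 -0.   -0.85 -0.67]
(array([ 0.01, -0.  , -0.01]), array([-0.02,  0.47,  2.49]))
```

Emit:
carry_out(
  targets=[
    [[0, 0, 0, 0, 0.15, 0.45, -0.9], [0, 0, 0, 0, 0.12, 0.45, -0.9], [0, 0, 0, 0, 0.08, 0.4, -0.9], [0, 0, 0, 0, 0.06, 0.4, -0.9], [0, 0, 0, 0, 0.04, 0.35, -0.9], [0, 0, 0, 0, 0.02, 0.25, -0.9], [0, 0, 0, 0, 0, 0.2, -0.9], [0, 0, 0, 0, 0, 0.1, -0.9], [0, 0, 0, 0, 0, 0, -0.9]],
  ],
)

```text
t: 60.55
eef_pos: [0.4913, 0.1861, 0.2125]
ee_rot: [-3.141, 0.0, -1.521]
force: [-0.5, 0.7, 7.1]
width: 0.011
```

```bash
python3 st.py .4908 .1865 .2132 -1.52;python3 - <<'E'
from h import *
p,d=arm.grab_frame("scene");cv2.imwrite("pics/k1.png",cv2.resize(p[200:420,240:500,::-1],None,fx=3,fy=2.7))
C=cloud(arm.camera_model("scene"),d);X,Y,Z=C[...,0],C[...,1],C[...,2]
for x0 in (.56,.6,.64,.68):
    k=(abs(X-x0)<.01)&(Y>.12)&(Y<.3)&(Z>.03)&(Z<.12);print(x0,np.median(Z[k]),k.sum())
E
```

```text
60.55 [0.4913 0.1861 0.2125] [-3.1414  0.     -1.5208] [-0.4797  0.7432  7.1327] 0.011043343343471576 [ 0.74  0.33 -0.55  0.   -0.69 -0.69]
(array([-0.  ,  0.  , -0.01]), array([-0.02,  0.02, -0.03]))
0.56 0.055995698141530936 685
0.6 0.05275504899070865 624
0.64 0.05297042163108423 654
0.68 0.05374162272931243 812
```

View pics/k1.png

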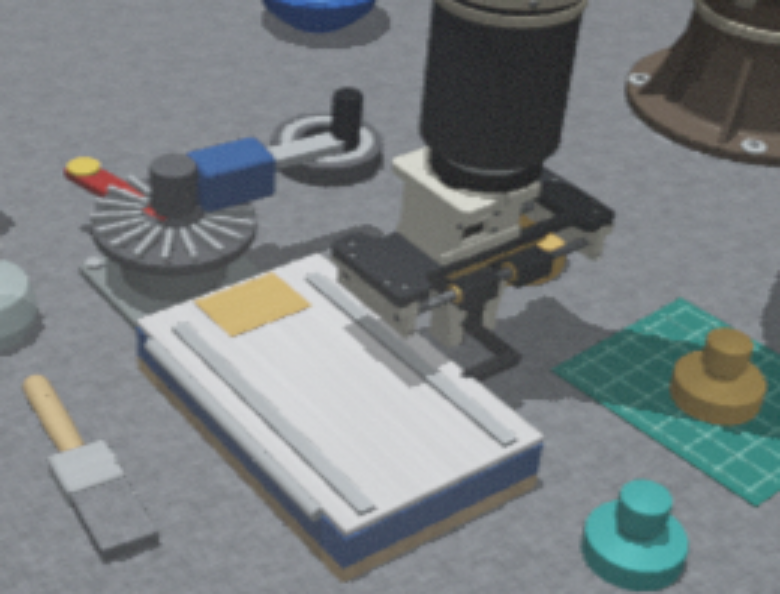

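Emit:
carry_out(
  targets=[
    [[0, 0, 0, 0, 0, 0.1, -0.9], [0, 0, 0, 0, 0, 0.1, -0.9], [0, 0, 0, 0, 0, 0, -0.9]],
  ],
)

```text
t: 60.98
eef_pos: [0.4913, 0.186, 0.209]
ee_rot: [-3.141, 0.0, -1.52]
force: [-5.5, -0.4, 24.7]
width: 0.0113
```

```bash
python3 st.py .470 .005 .35 -1.52
```

```text
60.975 [0.4913 0.186  0.209 ] [-3.1407  0.0002 -1.5202] [-5.5428 -0.386  24.6684] 0.011264714970282258 [ 0.74  0.33 -0.55  0.   -0.68 -0.69]
(array([-0.01,  0.  , -0.  ]), array([ 7.19,  1.21, -5.64]))
```

Emit:
carry_out(
  targets=[
    [[0, 0, 0, 0, 0, -0.2, -0.6], [0, 0, 0, 0, 0, 0, -0.4], [0, 0, 0, 0, 0, 0, -0.4], [0, 0, 0, 0, 0, -0.7, -0.4], [0, 0, 0, 0, 0, -1, -0.4], [0, 0, 0, 0, 0, -1, -0.4], [0, 0, 0.95, 0, 0, -1, 0.2], [0, 0, 0.95, 0, 0, -1, 0.2], [0, 0, 0.95, 0, 0, -1, 0.2], [0, 0, 0.95, 0, 0, -0.5, 0.2], [0, 0, 0.95, 0, 0, 0, 0.2], [0, 0, 0.95, 0, 0, 0, 0.2], [0, 0, 0.95, 0, 0, 0, 0.2], [0, 0, 0.95, 0, 0, 0, 0.2], [0, 0, 0.95, 0, 0, 0, 0.2], [0, 0, 0.95, 0, 0, 0, 0.2], [0, 0, 0.95, 0, 0, 0, 0.2], [0, 0, 0.8, 0, 0, 0, 0.2]],
  ],
)

```text
t: 63.22
eef_pos: [0.4911, 0.1859, 0.3661]
ee_rot: [-3.141, -0.001, -3.096]
force: [-0.0, -0.2, -1.0]
width: 0.0523
```

```bash
cat > clamp.py <<'E'
from h import *
np.set_printoptions(precision=4,suppress=True)
HUB=np.array([.611+.205*.0506,.193-.205*.9987]);YAW=.0506
def look(tag):
    s=arm.get_state()
    p,d=arm.grab_frame("top");m=arm.camera_model("top");C=cloud(m,d);X,Y,Z=C[...,0],C[...,1],C[...,2]
    cv2.imwrite(f"pics/cl_{tag}_{s['t']:.1f}.png",cv2.resize(p[120:320,200:420,::-1],None,fx=2.7,fy=2.7))
    for o in arm.landmark_of("top","dog_tip")[:2]:
        r,c=o['point'];w=onplane(m,r,c,.07)[:2];v=w-HUB;print("dog_tip",round(o['conf'],2),w,np.hypot(*v),"dog",np.angle(np.exp(1j*(np.arctan2(v[1],v[0])+np.pi/2-YAW))))
    for o in arm.landmark_of("top","lever_knob")[:2]:
        r,c=o['point'];w=onplane(m,r,c,.14)[:2];v=w-HUB;print("knob",round(o['conf'],2),w,np.hypot(*v),"lever",np.angle(np.exp(1j*(np.arctan2(v[1],v[0])+np.pi-YAW))))
    for o in arm.landmark_of("top","cover_plate")[:1]:
        r,c=o['point'];print("plate",round(o['conf'],2),onplane(m,r,c,.055)[:2])
    hsv=cv2.cvtColor(p,cv2.COLOR_RGB2HSV)
    k=(hsv[...,0]>22)&(hsv[...,0]<35)&(hsv[...,1]>120)&(np.hypot(X-HUB[0],Y-HUB[1])<.125)&(Z>.063)&(Z<.085)
    if k.sum()>10:
        w=np.median(C[k],0)[:2];v=w-HUB;print("yellow",k.sum(),w,np.hypot(*v),"dog",np.angle(np.exp(1j*(np.arctan2(v[1],v[0])+np.pi/2-YAW))))
    return s
E
python3 - <<'E'
from clamp import *
s=look("a");print(HUB,s['eef_pos'],s['force'],s['width'],s['q'].round(2))
p,d=arm.grab_frame("wrist");m=arm.camera_model("wrist")
C=cloud(m,d);X,Y,Z=C[...,0],C[...,1],C[...,2]
k=(Z>.145)&(Z<.17)&(X>.42)&(X<.52)&(abs(Y)<.06)
if k.any():
    P=C[k];print(k.sum(),P.mean(0),cv2.minEnclosingCircle((P[:,:2]*1000).astype(np.float32)))
print(plan([.47,.005,.34],[np.pi,0,-3.091]))
E
```

```text
dog_tip 0.92 [ 0.6401 -0.1055] 0.09563725774148492 dog 0.14609092778751284
knob 0.56 [0.4674 0.0019] 0.1546210690849792 lever -0.13911477523067828
plate 0.59 [0.6074 0.0953]
yellow 86 [ 0.6491 -0.1119] 0.10389320801473825 dog 0.2192020580607494
[ 0.6214 -0.0117] [0.4911 0.1859 0.3661] [-0.0397 -0.1972 -0.9954] 0.05231490678232341 [ 0.74  0.14 -0.37 -0.   -1.06 -2.26]
936 [0.4712 0.0064 0.1518] ((471.6124267578125, -0.33089882135391235), 11.789719581604004)
(array([-0.  , -0.01,  0.01]), array([ 1.22, -7.18,  1.07]))
```

Emit:
carry_out(
  targets=[
    [[0, 0, 0, 0.15, -0.91, 0, 0.2], [0, 0, 0, 0.15, -0.91, 0, 0.2], [0, 0, 0, 0.15, -0.91, 0, 0.2], [0, 0, 0, 0.15, -0.91, 0, 0.2], [0, 0, 0, 0.15, -0.91, 0, 0.2], [0, 0, 0, 0.15, -0.91, 0, 0.2], [0, 0, 0, 0.14, -0.91, 0, 0.2], [0, 0, 0, 0.13, -0.89, 0, 0.2], [0, 0, 0, 0, 0, 0, 0.2]],
  ],
)

```text
t: 64.6
eef_pos: [0.4704, 0.0012, 0.3671]
ee_rot: [3.141, 0.0, -3.094]
force: [0.6, -0.5, -0.4]
width: 0.0526
```

```bash
python3 - <<'E'
from clamp import *
s=arm.get_state();print(s['t'],s['eef_pos'],s['width'])
p,d=arm.grab_frame("wrist");m=arm.camera_model("wrist");cv2.imwrite("pics/l.png",p[:,:,::-1])
C=cloud(m,d);X,Y,Z=C[...,0],C[...,1],C[...,2]
k=(Z>.15)&(Z<.17)&(X>.42)&(X<.52)&(abs(Y)<.06)
if k.any():
    P=C[k];print(k.sum(),P.mean(0),P.min(0),P.max(0),cv2.minEnclosingCircle((P[:,:2]*1000).astype(np.float32)))
E
```

```text
64.6 [0.4704 0.0012 0.3671] 0.05255687688696646
1189 [ 0.4711 -0.0013  0.1545] [ 0.4604 -0.0132  0.15  ] [0.4837 0.0102 0.1567] ((472.1080017089844, -1.3537580966949463), 11.89786434173584)
```

View pics/l.png

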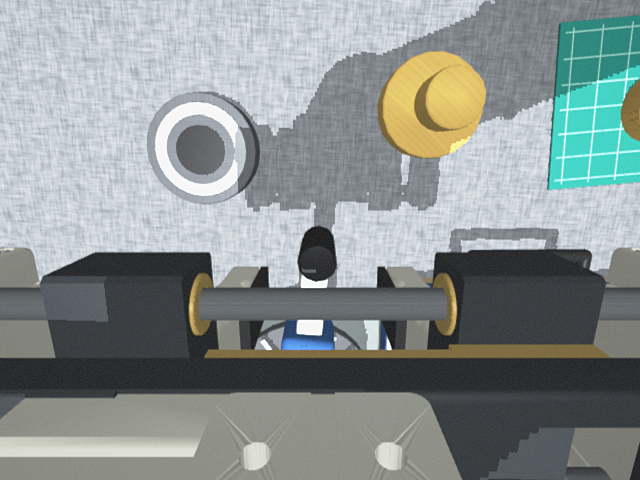

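The knob is at (255,317) in the wrist view, centred between the jaws. I descend, grip, and try a counterclockwise stroke first.

Emit:
carry_out(
  targets=[
    [[0, 0, 0, -0.06, -0.1, 0.8, 0.2], [0, 0, 0, 0, 0, 1, 0.2], [0, 0, 0, 0, 0, 0.7, 0.2], [0, 0, 0, 0, 0, 0, -0.7], [0, 0, 0, 0, 0, 0, -0.7], [0, 0, 0, 0, 0, 0, -0.7], [0, 0, 0, 0, 0, 0, -0.7]],
  ],
  squeeze=15,
)

```text
t: 65.53
eef_pos: [0.473, 0.001, 0.3052]
ee_rot: [3.141, 0.002, -3.092]
force: [0.2, -0.1, 2.6]
width: 0.0234
```

Emit:
carry_out(
  targets=[
    [[0, 0, 0, 0.04, -0.6, 0, -0.7], [0, 0, 0, -0.02, -0.6, 0, -0.7], [0, 0, 0, -0.08, -0.6, 0, -0.7], [0, 0, 0, -0.14, -0.58, 0, -0.7], [0, 0, 0, -0.19, -0.57, 0, -0.7], [0, 0, 0, -0.25, -0.55, 0, -0.7], [0, 0, 0, -0.3, -0.52, 0, -0.7], [0, 0, 0, 0, 0, 0, -0.7]],
  ],
)

```text
t: 66.53
eef_pos: [0.5019, -0.0999, 0.3047]
ee_rot: [-3.141, 0.0, -3.093]
force: [-0.2, 0.1, 6.4]
width: 0.0236
```

```bash
python3 - <<'E'
from clamp import *
s=look("b");e=s['eef_pos'];v=e[:2]-HUB;print(s['t'],e,s['force'],s['width'],np.hypot(*v),"lever",np.angle(np.exp(1j*(np.arctan2(v[1],v[0])+np.pi-YAW))))
p,d=arm.grab_frame("scene");cv2.imwrite("pics/l2.png",cv2.resize(p[160:360,200:460,::-1],None,fx=3,fy=3))
E
ls pics | grep cl_b
```

```text
dog_tip 0.78 [ 0.6458 -0.1081] 0.09936007660743232 dog 0.19742907224846792
knob 0.25 [ 0.6255 -0.1056] 0.0939443697917754 lever 1.5639857193619142
plate 0.93 [0.6059 0.0892]
yellow 88 [ 0.6493 -0.1118] 0.10386058965723935 dog 0.22210407696636178
66.525 [ 0.5019 -0.0999  0.3047] [-0.2118  0.087   6.3748] 0.023568443406226203 0.1484765710962101 lever 0.5852220797403043
cl_b_66.5.png
```

View pics/l2.png

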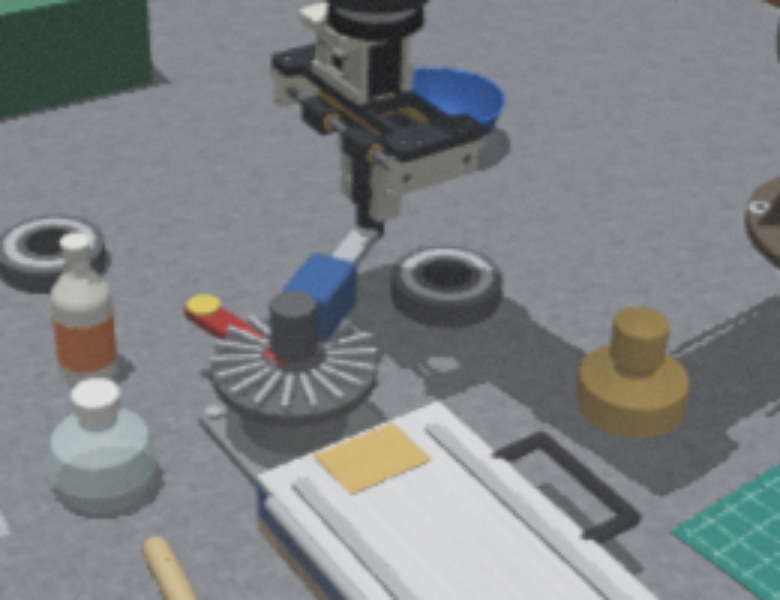

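The dog stayed at 0.22 rad, so counterclockwise looks like the loose direction. Next a clockwise stroke.

Emit:
carry_out(
  targets=[
    [[0, 0, 0, 0.31, 0.52, 0, -0.7], [0, 0, 0, 0.25, 0.54, 0, -0.7], [0, 0, 0, 0.2, 0.57, 0, -0.7], [0, 0, 0, 0.14, 0.58, 0, -0.7], [0, 0, 0, 0.08, 0.6, 0, -0.7], [0, 0, 0, 0.02, 0.6, 0, -0.7], [0, 0, 0, -0.04, 0.6, 0, -0.7], [0, 0, 0, -0.1, 0.59, 0, -0.7], [0, 0, 0, -0.16, 0.58, 0, -0.7], [0, 0, 0, -0.21, 0.56, 0, -0.7], [0, 0, 0, -0.27, 0.54, 0, -0.7], [0, 0, 0, -0.32, 0.51, 0, -0.7], [0, 0, 0, 0, 0, 0, -0.7]],
  ],
)

```text
t: 68.4
eef_pos: [0.4958, 0.0726, 0.3039]
ee_rot: [3.141, -0.0, -3.091]
force: [-2.6, 1.5, -6.8]
width: 0.0239
```

```bash
python3 - <<'E'
from clamp import *
s=look("c");e=s['eef_pos'];v=e[:2]-HUB;print(s['t'],e,s['force'],s['width'],np.hypot(*v),"lever",np.angle(np.exp(1j*(np.arctan2(v[1],v[0])+np.pi-YAW))))
p,d=arm.grab_frame("scene");cv2.imwrite("pics/l3.png",cv2.resize(p[160:360,200:460,::-1],None,fx=3,fy=3))
E
```

```text
dog_tip 0.65 [ 0.5552 -0.0951] 0.10640765572567529 dog -0.7217943176017696
plate 0.81 [0.6109 0.094 ]
yellow 94 [ 0.5572 -0.0948] 0.1049631009531173 dog -0.707934956959696
68.4 [0.4958 0.0726 0.3039] [-2.6209  1.4691 -6.8051] 0.02388864487190279 0.15124921593425328 lever -0.6422769902395589
```

View pics/l3.png

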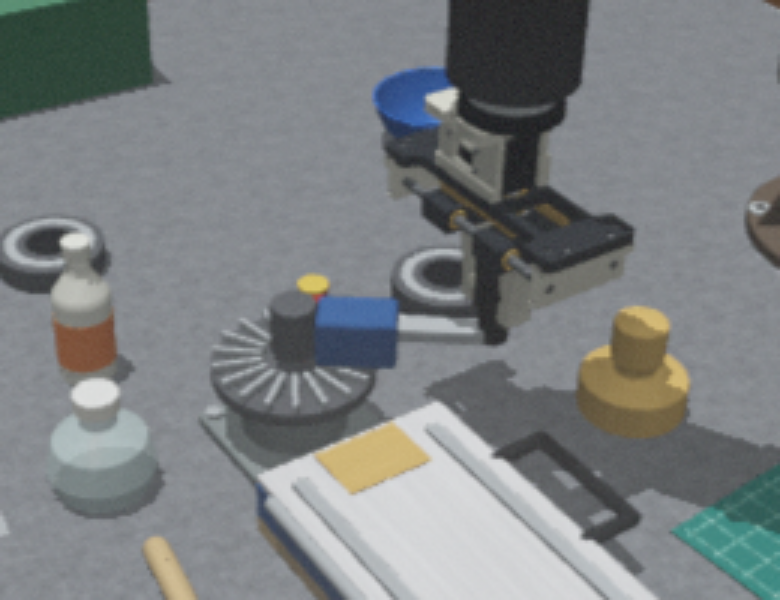

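Clockwise grips: the dog went from 0.22 to -0.71. I repeat: loose return, then grip stroke.

Emit:
carry_out(
  targets=[
    [[0, 0, 0, 0.32, -0.51, 0, -0.7], [0, 0, 0, 0.27, -0.54, 0, -0.7], [0, 0, 0, 0.21, -0.56, 0, -0.7], [0, 0, 0, 0.16, -0.58, 0, -0.7], [0, 0, 0, 0.1, -0.59, 0, -0.7], [0, 0, 0, 0.04, -0.6, 0, -0.7], [0, 0, 0, -0.02, -0.6, 0, -0.7], [0, 0, 0, -0.08, -0.6, 0, -0.7], [0, 0, 0, -0.14, -0.58, 0, -0.7], [0, 0, 0, -0.2, -0.57, 0, -0.7], [0, 0, 0, -0.25, -0.54, 0, -0.7], [0, 0, 0, -0.31, -0.52, 0, -0.7], [0, 0, 0, 0, 0, 0, -0.7]],
  ],
)

```text
t: 70.28
eef_pos: [0.5025, -0.0998, 0.305]
ee_rot: [-3.141, 0.001, -3.093]
force: [-1.5, -0.6, 6.8]
width: 0.0238
```

Emit:
carry_out(
  targets=[
    [[0, 0, 0, 0.31, 0.52, 0, -0.7], [0, 0, 0, 0.25, 0.54, 0, -0.7], [0, 0, 0, 0.2, 0.57, 0, -0.7], [0, 0, 0, 0.14, 0.58, 0, -0.7], [0, 0, 0, 0.08, 0.6, 0, -0.7], [0, 0, 0, 0.02, 0.6, 0, -0.7], [0, 0, 0, -0.04, 0.6, 0, -0.7], [0, 0, 0, -0.1, 0.59, 0, -0.7], [0, 0, 0, -0.16, 0.58, 0, -0.7], [0, 0, 0, -0.21, 0.56, 0, -0.7], [0, 0, 0, -0.27, 0.54, 0, -0.7], [0, 0, 0, -0.32, 0.51, 0, -0.7], [0, 0, 0, 0, 0, 0, -0.7]],
  ],
)

```text
t: 71.9
eef_pos: [0.4959, 0.0726, 0.3039]
ee_rot: [3.141, -0.0, -3.091]
force: [-1.4, 1.0, -5.8]
width: 0.0235
```

```bash
python3 - <<'E'
from clamp import *
s=look("d");e=s['eef_pos'];v=e[:2]-HUB;print(s['t'],e,s['force'],s['width'],np.hypot(*v),"lever",np.angle(np.exp(1j*(np.arctan2(v[1],v[0])+np.pi-YAW))))
E
ls pics|grep cl_d
```

```text
knob 0.48 [0.6781 0.1804] 0.20035159596448635 lever -1.9084005696474604
plate 0.84 [0.6072 0.0953]
71.9 [0.4959 0.0726 0.3039] [-1.3866  0.9959 -5.8444] 0.023534329466227515 0.15122288000586115 lever -0.6423492169791001
cl_d_71.9.png
```

```bash
python3 - <<'E'
from h import *
p,d=arm.grab_frame("scene");cv2.imwrite("pics/l4.png",cv2.resize(p[160:360,200:460,::-1],None,fx=3,fy=3))
m=arm.camera_model("scene");o=arm.landmark_of("scene","dog_tip");print(o[:2])
E
```

```text
[{'point': [273.0, 339.7], 'conf': 0.83}, {'point': [322.5, 396.4], 'conf': 0.57}]
```

View pics/l4.png

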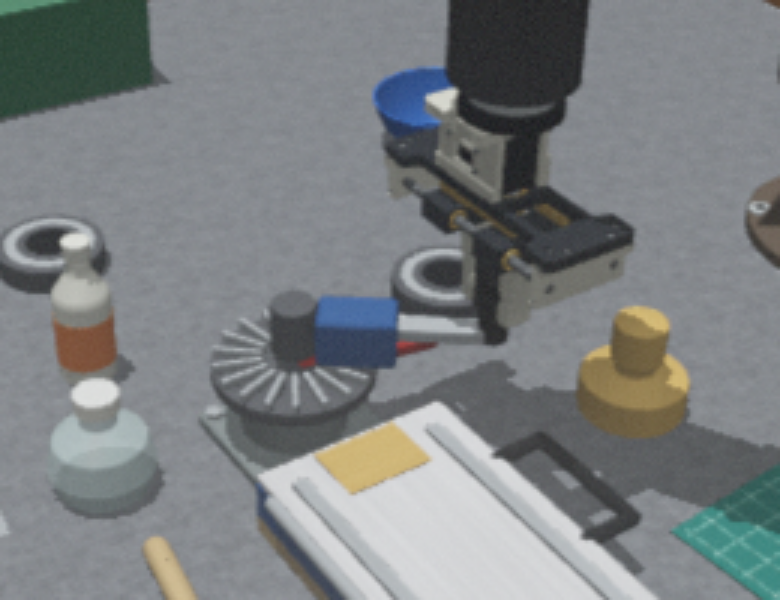

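```bash
python3 - <<'E'
from clamp import *
m=arm.camera_model("scene")
for rc in ((273,339.7),(274.5,343.5)):
    w=onplane(m,*rc,.066)[:2];v=w-HUB;print(w,np.hypot(*v),np.angle(np.exp(1j*(np.arctan2(v[1],v[0])+np.pi/2-YAW))))
E
```

```text
[0.5201 0.0102] 0.1036496149602458 -1.8348220292187742
[0.5154 0.0196] 0.11049027411132867 -1.9092911097414815
```

Emit:
carry_out(
  targets=[
    [[0, 0, 0, 0.32, -0.51, 0, -0.7], [0, 0, 0, 0.27, -0.54, 0, -0.7], [0, 0, 0, 0.21, -0.56, 0, -0.7], [0, 0, 0, 0.16, -0.58, 0, -0.7], [0, 0, 0, 0.1, -0.59, 0, -0.7], [0, 0, 0, 0.04, -0.6, 0, -0.7], [0, 0, 0, -0.02, -0.6, 0, -0.7], [0, 0, 0, -0.08, -0.6, 0, -0.7], [0, 0, 0, -0.14, -0.58, 0, -0.7], [0, 0, 0, -0.2, -0.57, 0, -0.7], [0, 0, 0, -0.25, -0.54, 0, -0.7], [0, 0, 0, -0.31, -0.52, 0, -0.7], [0, 0, 0, 0, 0, 0, -0.7]],
  ],
)

```text
t: 73.82
eef_pos: [0.5025, -0.0998, 0.3049]
ee_rot: [-3.141, 0.001, -3.093]
force: [-0.3, -0.5, 5.3]
width: 0.0236
```

```bash
python3 - <<'E'
from clamp import *
s=look("e");e=s['eef_pos'];v=e[:2]-HUB;print(s['t'],e,s['force'],"lever",np.angle(np.exp(1j*(np.arctan2(v[1],v[0])+np.pi-YAW))))
p,d=arm.grab_frame("scene");cv2.imwrite("pics/l5.png",cv2.resize(p[160:360,200:460,::-1],None,fx=3,fy=3))
E
```

```text
dog_tip 0.56 [0.6967 0.1988] 0.22363273976025044 dog 2.7473560385694316
plate 0.98 [0.6116 0.0943]
73.825 [ 0.5025 -0.0998  0.3049] [-0.2683 -0.4884  5.3079] lever 0.5869418342066688
```

View pics/l5.png

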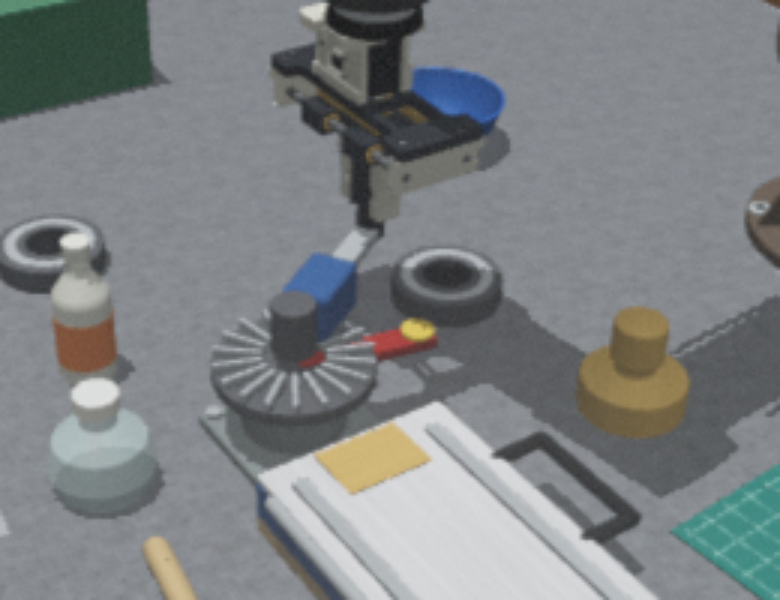

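Emit:
carry_out(
  targets=[
    [[0, 0, 0, 0.31, 0.52, 0, -0.7], [0, 0, 0, 0.25, 0.54, 0, -0.7], [0, 0, 0, 0.2, 0.57, 0, -0.7], [0, 0, 0, 0.14, 0.58, 0, -0.7], [0, 0, 0, 0.08, 0.6, 0, -0.7], [0, 0, 0, 0.02, 0.6, 0, -0.7], [0, 0, 0, -0.04, 0.6, 0, -0.7], [0, 0, 0, -0.1, 0.59, 0, -0.7], [0, 0, 0, -0.16, 0.58, 0, -0.7], [0, 0, 0, -0.21, 0.56, 0, -0.7], [0, 0, 0, -0.27, 0.54, 0, -0.7], [0, 0, 0, -0.32, 0.51, 0, -0.7], [0, 0, 0, 0, 0, 0, -0.7]],
  ],
)

```text
t: 75.7
eef_pos: [0.4958, 0.0726, 0.3038]
ee_rot: [3.141, -0.0, -3.091]
force: [-2.5, 0.8, -6.3]
width: 0.0237
```

```bash
cat >> clamp.py <<'E'
def ang(w):
    v=w-HUB;return np.hypot(*v),np.angle(np.exp(1j*(np.arctan2(v[1],v[0])+np.pi/2-YAW)))
def scene(tag):
    p,d=arm.grab_frame("scene");m=arm.camera_model("scene");C=cloud(m,d);X,Y,Z=C[...,0],C[...,1],C[...,2]
    cv2.imwrite(f"pics/{tag}.png",cv2.resize(p[160:360,200:460,::-1],None,fx=3,fy=3))
    hsv=cv2.cvtColor(p,cv2.COLOR_RGB2HSV)
    rr=np.hypot(X-HUB[0],Y-HUB[1])
    k=(hsv[...,0]>22)&(hsv[...,0]<35)&(hsv[...,1]>120)&(rr<.125)&(rr>.08)&(Z>.062)&(Z<.085)
    if k.sum()>10:
        w=np.median(C[k],0);print("scene yellow",k.sum(),w,ang(w[:2]))
    o=arm.landmark_of("scene","dog_tip")[:1]
    for q in o: w=onplane(m,*q['point'],.07)[:2];print("net",q,w,ang(w))
    o=arm.landmark_of("scene","cover_plate")[:1]
    for q in o: w=onplane(m,*q['point'],.055)[:2];print("plate",q,w,ang(w))
E
python3 - <<'E'
from clamp import *
m=arm.camera_model("scene");print(ang(onplane(m,269.3,339.3,.072)[:2]))
scene("l6")
s=arm.get_state();print(s['t'],s['eef_pos'],s['force'])
E
```

```text
(np.float64(0.1049967578095962), np.float64(-1.7722334244384241))
scene yellow 67 [0.5823 0.0882 0.072 ] (np.float64(0.10731060656585414), np.float64(-2.8199307210009943))
net {'point': [299.7, 333.3], 'conf': 0.66} [0.588  0.0916] (np.float64(0.10859122149102876), np.float64(-2.8794323756557136))
plate {'point': [312.4, 322.4], 'conf': 0.64} [0.6211 0.1014] (np.float64(0.11313529137812546), np.float64(3.0934621222039493))
75.85 [0.4952 0.0717 0.3039] [ -0.9705   1.3309 -10.5743]
```

View pics/l6.png

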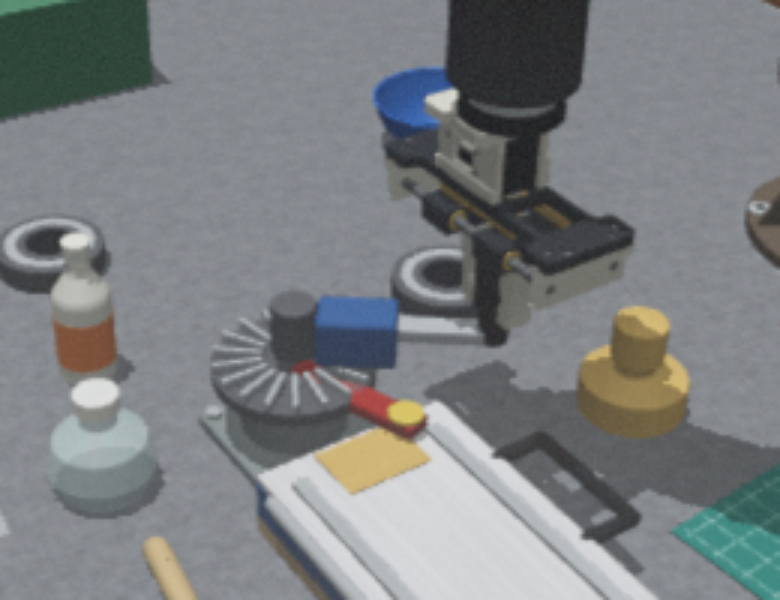

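The tip (412,403 in the crop) still lies about 34 mm short of the plate's middle; the dog is at about -2.82. Now a shorter return and a measured final stroke.

Emit:
carry_out(
  targets=[
    [[0, 0, 0, 0.32, -0.51, 0, -0.7], [0, 0, 0, 0.27, -0.54, 0, -0.7], [0, 0, 0, 0.21, -0.56, 0, -0.7], [0, 0, 0, 0.16, -0.58, 0, -0.7], [0, 0, 0, 0.1, -0.59, 0, -0.7], [0, 0, 0, 0.04, -0.6, 0, -0.7], [0, 0, 0, -0.02, -0.6, 0, -0.7], [0, 0, 0, 0, 0, 0, -0.7], [0, 0, 0, 0.02, 0.6, 0, -0.7], [0, 0, 0, -0.04, 0.6, 0, -0.7], [0, 0, 0, -0.1, 0.59, 0, -0.7], [0, 0, 0, -0.16, 0.58, 0, -0.7], [0, 0, 0, 0, 0, 0, -0.7], [0, 0, 0, 0, 0, 0, -0.7]],
  ],
)

```text
t: 77.6
eef_pos: [0.4774, 0.0312, 0.3045]
ee_rot: [3.141, 0.0, -3.09]
force: [-3.6, 2.4, 5.0]
width: 0.0239
```

```bash
python3 - <<'E'
from clamp import *
scene("l7")
s=look("f");e=s['eef_pos'];v=e[:2]-HUB;print(s['t'],e,s['force'],"lever",np.angle(np.exp(1j*(np.arctan2(v[1],v[0])+np.pi-YAW))))
E
```

```text
scene yellow 69 [0.5869 0.09   0.0722] (np.float64(0.10738222511661577), np.float64(-2.865003211731132))
net {'point': [301.9, 331.8], 'conf': 0.67} [0.5947 0.0964] (np.float64(0.11137059412971688), np.float64(-2.950773413479317))
plate {'point': [311.0, 322.1], 'conf': 0.63} [0.6193 0.0971] (np.float64(0.10885748703946974), np.float64(3.1099012945341))
dog_tip 0.91 [0.5769 0.0813] 0.10311694731416038 dog -2.745844251374117
plate 0.69 [0.6108 0.0969]
yellow 49 [0.5897 0.0887] 0.10532062948388048 dog -2.887201905434139
77.75 [0.4773 0.0309 0.3045] [-3.206   1.8839  4.3892] lever -0.33826475236067055
```

Emit:
carry_out(
  targets=[
    [[0, 0, 0, -0.21, 0.56, 0, -0.7], [0, 0, 0, -0.27, 0.54, 0, -0.7], [0, 0, 0, -0.25, 0.4, 0, -0.7], [0, 0, 0, 0, 0, 0, -0.7], [0, 0, 0, 0, 0, 0, -0.7]],
  ],
)

```text
t: 78.58
eef_pos: [0.4938, 0.069, 0.3042]
ee_rot: [3.141, 0.0, -3.091]
force: [-1.0, 1.9, -0.6]
width: 0.0237
```

```bash
python3 - <<'E'
from clamp import *
scene("l8")
s=look("g");e=s['eef_pos'];v=e[:2]-HUB;print(s['t'],e,s['force'],"lever",np.angle(np.exp(1j*(np.arctan2(v[1],v[0])+np.pi-YAW))))
E
```

```text
scene yellow 70 [0.6152 0.0965 0.0718] (np.float64(0.10843075586154208), np.float64(-3.135040104201438))
net {'point': [307.2, 326.1], 'conf': 0.73} [0.6147 0.1056] (np.float64(0.11752462168691008), np.float64(-3.1351892100441225))
plate {'point': [308.4, 321.3], 'conf': 0.97} [0.6164 0.0888] (np.float64(0.1006386690072949), np.float64(3.1400304399348484))
dog_tip 0.67 [0.6027 0.0926] 0.10596856734065939 dog -3.014836944537196
dog_tip 0.57 [0.5969 0.1778] 0.19113813867729454 dog -3.0636391210749214
plate 0.75 [0.6076 0.0966]
yellow 71 [0.6146 0.0919] 0.10381905557292585 dog -3.127030168674373
78.725 [0.4936 0.0686 0.3042] [-0.5769  2.2639 -2.8212] lever -0.6115597900023924
```

View pics/l8.png

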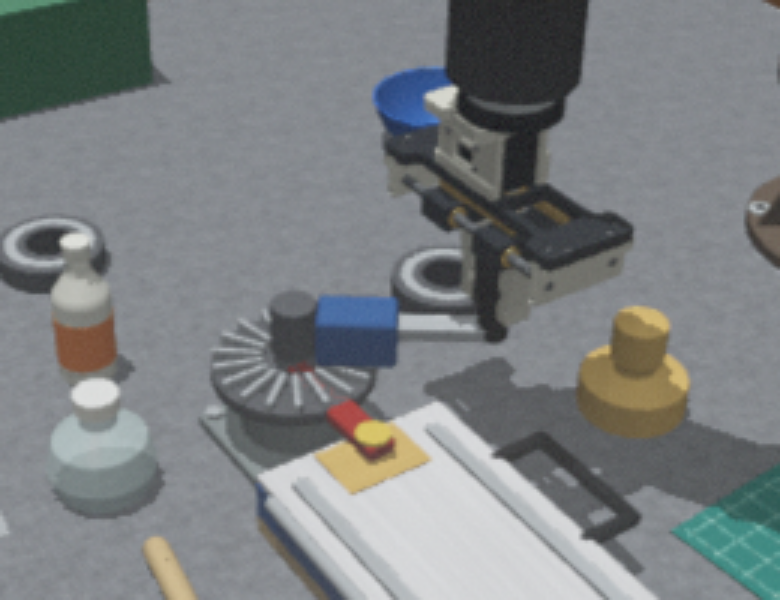

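The tip (373,434) sits over the middle of the plate, with the dog at about -3.13. I release the knob and retreat upwards.

Emit:
carry_out(
  targets=[
    [[0, 0, 0, 0, 0, 0, -0.3], [0, 0, 0, 0, 0, 0, -0.1], [0, 0, 0, 0, 0, 0, -0.1], [0, 0, 0, 0, 0, -0.5, -0.1], [0, 0, 0, 0, 0, -1, -0.1], [0, 0, 0, 0, 0, -1, -0.1], [0, 0, 0, 0, 0, -1, -0.1], [0, 0, 0, 0, 0, -1, -0.1], [0, 0, 0, 0.8, -0.8, -0.5, -0.1], [0, 0, 0, 0.8, -0.8, 0, -0.1], [0, 0, 0, 0, -1, 0, -0.1], [0, 0, 0, 0, -1, 0, -0.1], [0, 0, 0, 0, -1, 0, -0.1], [0, 0, 0, 0, -1, 0, -0.1], [0, 0, 0, 0, 0, 0, -0.1], [0, 0, 0, 0, 0, 0, -0.1], [0, 0, 0, 0, 0, 0, -0.1]],
  ],
)

```text
t: 81.05
eef_pos: [0.4606, -0.0729, 0.4297]
ee_rot: [3.141, 0.0, -3.091]
force: [0.4, 0.6, -0.2]
width: 0.0391
```

```bash
python3 - <<'E'
from clamp import *
scene("l9")
s=look("h");print(s['t'],s['eef_pos'],s['force'])
p,d=arm.grab_frame("scene");cv2.imwrite("pics/m.png",p[:,:,::-1])
p,d=arm.grab_frame("top");cv2.imwrite("pics/m2.png",p[:,:,::-1])
E
```

```text
scene yellow 70 [0.6146 0.0965 0.0721] (np.float64(0.10844280546173587), np.float64(-3.1297449833900877))
net {'point': [307.3, 324.5], 'conf': 0.89} [0.6178 0.1042] (np.float64(0.11599490988578198), np.float64(3.1214678412483474))
plate {'point': [313.5, 321.5], 'conf': 0.58} [0.6246 0.1036] (np.float64(0.11533852237050726), np.float64(3.062869395469715))
dog_tip 0.98 [0.6053 0.0956] 0.1084926086185043 dog -3.043072388073442
knob 0.8 [0.4917 0.0686] 0.15254186788796173 lever -0.6049122049768283
plate 0.62 [0.6089 0.0942]
yellow 95 [0.6118 0.094 ] 0.10619507521201052 dog -3.1022074592565967
81.2 [ 0.4606 -0.0729  0.4295] [ 0.2756 -0.2144 -0.2817]
```

View pics/m.png

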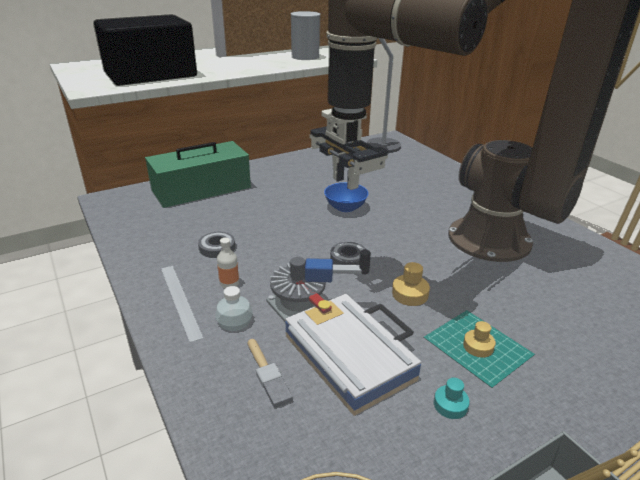

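View pics/m2.png

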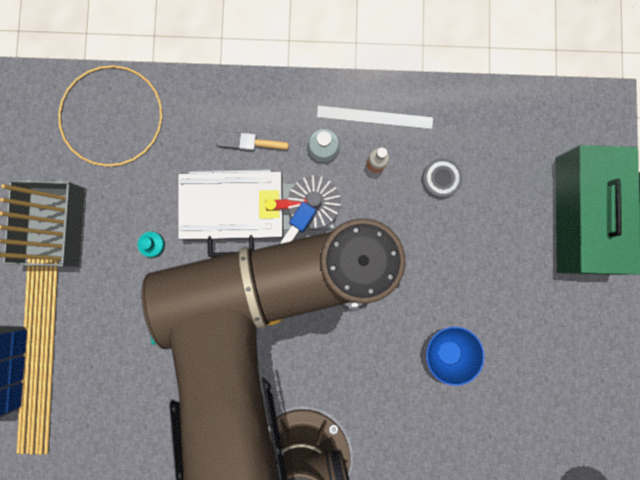

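Both views agree: the tip is on the plate at (205,269) in the top view, the weight stands on the mat, the cover is shut, and the bystanders haven't moved. I hand in.

```bash
python3 -c "
from station import arm
print(arm.job_done(), arm.get_state()['t'])"
```

```text
the job is handed in; nothing more can be done
the job is handed in; nothing more can be done
```

I carried out every step and handed the job in at about 81 s of the 210 s allowed; the hand-in gives no verdict.

- **Weight:** I moved the smaller brass weight onto the green mat. The last scene view shows it upright there.
- **Cover and slats:** I raised the cover to its stop, laid all three slats flat in the tray, and lowered the cover slowly. It was shut firmly, with a reaction of about 25 N at the stop and a flat top at about 53–56 mm.
- **Clamp:** Counterclockwise ran loose and clockwise gripped. It took four clockwise strokes, the last two-part and measured.

**Last checks:**
- **Clamp tip:** By colour and depth the tip was at about -3.10 to -3.13 rad, within a few millimetres of the plate's middle. The network's own points disagreed by up to about 15 mm.
- **Bystanders and contact:** The bystanders looked unmoved by eye in the views where they showed. The gripper was clear of everything.
- **Slats:** I could not see them again after the cover shut. They were last seen flat in the tray just before it was lowered.

One slip along the way: my first lifting arc for the cover was slightly too wide. It pulled at about 37 N until I corrected it partway up.

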